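# Pack the polished set into its presentation case

## Task

Pack this order: slide the lid of the dark presentation case fully open, lay every aluminium dish from the stack flat and side by side in the far blue bay and stand every silvery pot from the red bin upright in the near grey bay, then slide the lid fully shut. The soft polish marks easily: grip dishes and pots at 40 N or less and set each down gently instead of dropping it. Leave the brass pots where they are in the bin.

Things in the scene. Friction and masses are not known exactly. Their poses are not given: they have to be found in the camera images.
- case: dark wooden case, fixed, 219 mm (its x) by 336 mm (y), walls 8 mm thick and 56 mm high, floor 6 mm; origin at the centre of its underside on the table, x points away from the robot. A light strip 8 mm wide, its top 20 mm over the table, parts the near bay (grey felt, pots) from the far bay (blue felt, dishes). Its side walls run 235 mm past the far wall as runners for the lid
- pot_bay (a point): centre of the floor of the near, grey-felt bay, 75 mm (x) by 320 mm (y), 6 mm above the table; axes as the case
- dish_bay (a point): centre of the floor of the far, blue-felt bay, 120 mm (x) by 320 mm (y), 6 mm above the table; axes as the case
- lid (a joint): light wood sliding lid, 8 mm thick, on top of the case walls; 0 = fully shut, grows as it slides away from the robot along the case's x, 0.225 m = fully open and clear of both bays; starts shut or up to 30 mm open; stays where it is left, takes about 3 N to slide
- lid_grip (a point): middle of the brass grip block on the lid, 26 mm (case x) by 40 mm (case y) by 30 mm high, standing on the lid's top near its edge towards the robot; its top is 94 mm above the table and this point 15 mm below that; it moves with the lid; axes as the case
- trestle: low light wood trestle, fixed, top 180 mm (x) by 140 mm (y), 38 mm high; it stands to the robot's left or right; origin at the centre of its underside on the table
- bin: red compartmented bin, fixed, 226 mm (x) by 180 mm (y), walls 14 mm high and 5 mm thick, floor 5 mm thick, 3 compartments along x by 2 along y (centres 74 and 88 mm apart); it stands on the side away from the trestle; origin at the centre of its underside on the table
- dish1: polished cast-aluminium oblong dish, 100 mm (its x) by 50 mm (its y) at the lip and 13 mm high: the top 5 mm is the lip, below it stands a foot 84 x 38 mm and 8 mm high; about 0.17 kg; origin at the centre of its underside, z up. Starts in a stack on the trestle, long side roughly along the trestle's x
- dish2: polished cast-aluminium oblong dish, 100 mm (its x) by 50 mm (its y) at the lip and 13 mm high: the top 5 mm is the lip, below it stands a foot 84 x 38 mm and 8 mm high; about 0.17 kg; origin at the centre of its underside, z up. Starts in a stack on the trestle, long side roughly along the trestle's x
- dish3: polished cast-aluminium oblong dish, 100 mm (its x) by 50 mm (its y) at the lip and 13 mm high: the top 5 mm is the lip, below it stands a foot 84 x 38 mm and 8 mm high; about 0.17 kg; origin at the centre of its underside, z up. Starts in a stack on the trestle, long side roughly along the trestle's x
- pot1: silvery lidded salt pot with a dark band, round, 40 mm in diameter up to 33 mm high, 46 mm high over its small lid button (10 mm wide); about 0.12 kg; origin at the centre of its underside, z up. It starts upright in one compartment of the bin; two or three of the four are present
- pot2: silvery lidded salt pot with a dark band, round, 40 mm in diameter up to 33 mm high, 46 mm high over its small lid button (10 mm wide); about 0.12 kg; origin at the centre of its underside, z up. It starts upright in one compartment of the bin; two or three of the four are present
- pot3: silvery lidded salt pot with a dark band, round, 40 mm in diameter up to 33 mm high, 46 mm high over its small lid button (10 mm wide); about 0.12 kg; origin at the centre of its underside, z up. It starts upright in one compartment of the bin; two or three of the four are present
- pot4: silvery lidded salt pot with a dark band, round, 40 mm in diameter up to 33 mm high, 46 mm high over its small lid button (10 mm wide); about 0.12 kg; origin at the centre of its underside, z up. It starts upright in one compartment of the bin; two or three of the four are present
- brass1: brass pot with a copper band, otherwise the same size as the silvery pots, in a compartment of the bin: another order, stays where it is
- brass2: brass pot with a copper band, otherwise the same size as the silvery pots, in a compartment of the bin: another order, stays where it is
Not all that is in view belongs to the job. Leave any green or purple look-alike of the dish3 alone.

How it is judged:
By the outcome, as a careful person would: the job done as asked, in the order asked, and still so for the second after the job is handed in, with the robot touching nothing.
Of pot1, pot2, pot3, pot4 only 2 to 3 are there at a start; the rules pass over those that are not, and their reading is None.
At some moment in a run one of pot1, pot2, pot3, pot4 may be knocked a few centimetres aside while the robot is not near it.
It also fails if it takes over 210 s, if anything falls off the work surface, if the arm or the gripper's body presses on something with over 40 N, if the wrist force passes 120 N, or if a joint passes its speed limit or range.

## Robot

A 7-joint arm with a two-finger parallel gripper is mounted at the origin on the work surface. World frame = base frame: x ahead of the robot, y to its left, z up, the work surface at z = 0. Lengths are in m, angles in rad, forces in N, time in s.
With the tool pointing down it reaches from about 0.425 to 0.925 m from the base axis. Payload 6.8 kg.
Tool frame: the origin (TCP) lies between the finger pads; the fingertips stand r.tcp_to_tips ahead of it and the grasp point (between the pads) is the TCP (r.tcp_to_tips is the distance from the TCP to the fingertips, in m); z points along the fingers, y is the line along which they close (so a half turn about z gives the same grasp; the last joint's range is limited). The gripper opens to 85 mm and grips with 20 to 120 N. Pads are 22 mm wide; open, the fingers measure 114 mm over their backs; the gripper's body (76 mm by 85 mm) begins 54 mm behind the grasp point. The pads swing forward as they close: fully open they stand 13 mm farther back than shut.
Start: joints at [1.17, 0.477, 0.022, 1.555, -0.011, 1.109, -0.083], TCP at [0.195, -0.646, 0.25] pointing down, gripper open.
Joint ranges: [-2.96, 2.96], [-0.34, 2.1], [-1.41, 1.46], [0.24, 2.44], [-1.37, 4.51], [0.17, 1.92], [-2.96, 2.96]. Speed limits (rad/s): [2.39, 2.39, 3.14, 3.14, 3.14, 3.14, 3.14].

## Interface

Orientations are given as a rotation vector (axis times angle).
In Python, from bench import r gives the robot as it stands.
- The arm moves only by the tool servo_tool, never from a script. Its argument "commands" is a list of rows, each a list of 2 entries, a list of its own where there are three numbers: the shift along the tool's x, y, z normalised to -1 to 1, where 1 is 250 mm, then the turn, a rotation vector about the tool's x, y, z normalised to -1 to 1, where 1 is 90 degrees. In form: [[[dx, dy, dz], [ax, ay, az]], ...]. A call has 1 to 20 rows; each row is the pose to reach, as a shift and turn from the pose commanded when the call began, along the tool's axes at that moment; what a row does not reach only later rows make up. A row lasts 1/10 s, in which the tool goes at most 50 mm and 8.59 degrees, less where a joint would pass 70% of its speed; a pose out of reach is approached as far as the arm can. A call with a number of a shift or a turn outside -1 to 1 is refused whole. A call with a gripper value outside its range is refused whole. "claw" is the closure, from 0 (fully open) to 1 (shut), set as the call begins (left out, the last holds). The fingers move at their own pace and stop on an object; "squeeze" is the grip in N (left out, the last holds). Time passes only in rows, so rows that repeat a pose let the fingers close. It gives the time, the measured TCP pose, the force, the opening and the grip force at its end, in the units of the state.
- r.get_obs(): the state, without advancing time (a new reading comes with each control period).
- r.grab_frame(name): name is "side" or "top" or "wrist"; returns (picture, depth): 420x560x3 uint8, red, green, blue; 420x560 float32, m along the optical axis (not along the pixel's ray), 0 where there is no reading.
- r.camera_model(name): a dict with "fx", "fy", "cx", "cy" (pixels), "extrinsics" (4x4, takes a point from camera to world coordinates); the wrist camera has in their place "hand_eye" (4x4, takes a point from camera to tool coordinates, whose origin is the TCP and whose axes are the flange's). Camera axes: x right, y down, z forward; pixel columns grow to the right and rows downward; lengths in m; the calibration is good to about 2 mm. A picture is of the moment at which its call begins: read the wrist's pose just before it. camera_model takes no time and is no camera call.
- r.hand_in(): hands the job in; it is judged then, once.
Trained networks look in the newest picture that a camera, given by its name, has taken for a name from the list of things; names that differ only in an ending like _2 or _b are one class to them, and where a whole thing is asked for, a point or a joint stands for the part that bears it (a point fixed in the world has none). Each returns a list of dicts, best first, with "confidence" (0 to 1); they miss things now and then, are a little off and sometimes report something else, mostly with a low value. They report only what shows in the picture. A call takes as long as a camera call. They do not tell look-alikes from the thing itself.
- r.boxes_of(camera, target): "uv" ([column, row] in pixels, amid what is visible of it).
- r.mark_of(camera, target): "uv" ([column, row] in pixels: a listed point, or the origin of a listed thing).
The state is a dict: "clock": time; "joints": joint angles; "qvel": joint speeds; "tau": joint torques, N m; "tcp_pos": TCP position; "orientation": TCP orientation; "contact_force": force on the tool from outside, world axes, zero at the start; "moment": the same for the moment, N m; "grip_width": finger opening in m; "gripper_force": force on a finger pad.
Only numpy, scipy, OpenCV 4.12 (cv2) and the standard library are available. Lean on these libraries where they do the work, as an engineer would, in place of code of your own. Each camera call takes 0.05 s, during which the arm holds its last target. There are 200 camera calls.

## Working session

There is one attempt and no reset: what is moved stays moved. The work goes in short steps, Python scripts to look and compute and a tool call to move; the robot and the scene stay as the last step left them, time stands still between calls to the robot, and variables do not carry over. Pictures are saved under pics/ and viewed, at most 14 in all, crops included, and the job is handed in when it is done.

Besides the shell and the picture viewer there is one more tool, called after ">>>" as name([rows], argument=value, ...), one row to a line, values as JSON. servo_tool: Moves the arm, as the interface text tells. Scaled input: -1 to 1 covers 250 mm each way for a shift and 90 degrees each way for a turn. Its arguments: {"type":"object","properties":{"commands":{"type":"array"},"claw":{"type":"number"},"squeeze":{"type":"number"}},"required":["commands"]}

```bash
ls; mkdir -p pics; cat > h.py <<'E'
import numpy as np, cv2
from scipy.spatial.transform import Rotation as R
from bench import r
def grab(n,save=None):
    o=r.get_obs(); im,d=r.grab_frame(n); m=r.camera_model(n)
    if n=="wrist":
        T=np.eye(4);T[:3,:3]=R.from_rotvec(o["orientation"]).as_matrix();T[:3,3]=o["tcp_pos"];E=T@np.array(m["hand_eye"])
    else: E=np.array(m["extrinsics"])
    if save: cv2.imwrite(f"pics/{save}.png",im[:,:,::-1])
    v,u=np.mgrid[:420,:560]
    P=np.stack([(u-m["cx"])/m["fx"]*d,(v-m["cy"])/m["fy"]*d,d],-1)@E[:3,:3].T+E[:3,3]
    P[d==0]=np.nan
    return im,d,P,m,E
def ray(m,E,uv,z):
    q=E[:3,:3]@np.array([(uv[0]-m["cx"])/m["fx"],(uv[1]-m["cy"])/m["fy"],1]);t=(z-E[2,3])/q[2]
    return E[:3,3]+t*q
E
python3 - <<'E'
from h import *
print(r.get_obs(), r.tcp_to_tips)
for n in("top","side"):
    im,d,P,m,E=grab(n,n+"0"); print(n,E.round(3).tolist(),m["fx"])
    for t,z in(("case",0),("lid_grip",.079),("trestle",0),("bin",0),("dish1",.06),("pot1",.005),("brass1",.005),("pot_bay",.006)):
        for k in r.mark_of(n,t)[:5]:
            print(t,np.round(k["uv"]).tolist(),round(k["confidence"],2),ray(m,E,k["uv"],z).round(3))
E
```

```text
pics
{'clock': 0.0, 'joints': array([ 1.16995174,  0.47778997,  0.02235063,  1.55648071, -0.01148919,
        1.10929232, -0.08314686]), 'qvel': array([ 0.00062514, -0.00039227,  0.00159507, -0.00012736, -0.0011568 ,
        0.00017533,  0.00113389]), 'tau': array([-3.65536926e-04, -5.96435988e+01,  1.60784148e+00, -2.81193280e+01,
        1.24160311e-02,  9.46812186e-03,  1.04761077e-05]), 'tcp_pos': array([ 0.19460544, -0.64574333,  0.24932034]), 'orientation': array([-3.10623076e+00, -4.57892986e-01,  6.55994635e-04]), 'contact_force': array([ 0.17844585,  0.20097789, -0.15532504]), 'moment': array([0.01256201, 0.04551605, 0.00880448]), 'gripper_force': 0.0, 'grip_width': 0.08555556216232658} 0.019
top [[0.022, -0.985, 0.17, 0.303], [-1.0, -0.022, 0.004, -0.023], [-0.001, -0.17, -0.985, 1.279], [0.0, 0.0, 0.0, 1.0]] 474.31623413437853
case [283.0, 204.0] 0.94 [0.556 0.004 0.   ]
lid_grip [284.0, 232.0] 0.58 [ 0.467 -0.004  0.079]
trestle [416.0, 225.0] 0.84 [ 0.506 -0.361  0.   ]
bin [163.0, 215.0] 0.75 [0.517 0.33  0.   ]
dish1 [365.0, 287.0] 0.93 [ 0.333 -0.212  0.06 ]
dish1 [41
[... 531 characters left out ...]
754], [-0.019, -0.746, -0.666, 0.784], [0.0, 0.0, 0.0, 1.0]] 442.6856596450253
lid_grip [296.0, 214.0] 0.72 [ 0.479 -0.001  0.079]
trestle [305.0, 152.0] 0.94 [ 0.506 -0.363  0.   ]
bin [251.0, 360.0] 0.66 [0.515 0.338 0.   ]
dish1 [226.0, 160.0] 0.92 [ 0.71  -0.208  0.06 ]
dish1 [251.0, 133.0] 0.8 [ 0.67  -0.353  0.06 ]
dish1 [301.0, 140.0] 0.69 [ 0.516 -0.342  0.06 ]
dish1 [364.0, 186.0] 0.65 [ 0.327 -0.153  0.06 ]
dish1 [305.0, 132.0] 0.63 [ 0.511 -0.381  0.06 ]
pot1 [248.0, 379.0] 0.92 [0.512 0.378 0.005]
pot1 [220.0, 332.0] 0.6 [0.59  0.291 0.005]
brass1 [289.0, 336.0] 0.96 [0.451 0.276 0.005]
brass1 [207.0, 378.0] 0.63 [0.587 0.388 0.005]
pot_bay [292.0, 240.0] 0.65 [0.487 0.014 0.006]
```

View pics/top0.png

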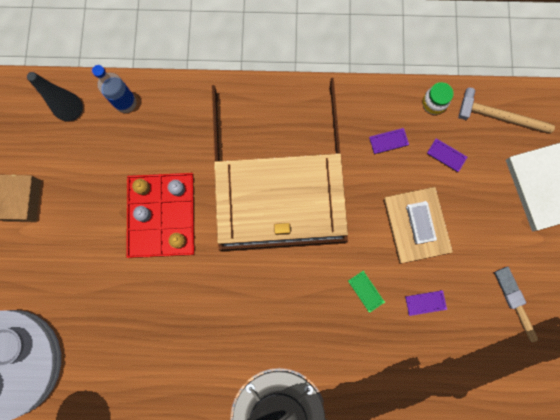

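View pics/side0.png

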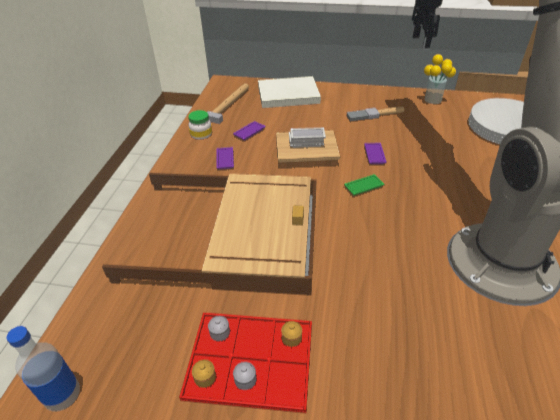

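Top view: lid at (280,200) with grip at (282,229). The dish stack is on the trestle at (421,222). Silvery pots are at (176,187) and (142,213), brass at (140,186) and (177,240). The green (366,291) and purple (389,141), (447,155), (426,302) plates are look-alikes lying on the table. The dish stack on the trestle is the one to take.

```bash
python3 - <<'E'
from h import *
for n in("top","side"):
    im,d,P,m,E=grab(n); x,y,z=P[...,0],P[...,1],P[...,2]
    hsv=cv2.cvtColor(im,cv2.COLOR_RGB2HSV); sat=hsv[...,1]
    def rep(name,M):
        q=P[M]
        if len(q)<5: print(name,len(q));return
        rect=cv2.minAreaRect((q[:,:2]*1000).astype(np.float32))
        print(name,len(q),"c",np.round(rect[0],1),"s",np.round(rect[1],1),"a",round(rect[2],1),"z",np.percentile(q[:,2],[5,50,95]).round(3),"mean",q.mean(0).round(4))
    rep("table",(abs(x-.35)<.03)&(abs(y)<.05))
    C=(abs(y)<.22)&(x>.38)&(x<.9)
    rep("lid",C&(z>.055)&(z<.072)&(x<.72)&(hsv[...,2]>100))
    rep("grip",C&(z>.088)&(z<.1))
    rep("runL",C&(x>.74)&(y>0)&(z>.03)); rep("runR",C&(x>.74)&(y<0)&(z>.03)); 
    rep("caseall",C&(z>.03))
    T=(y<-.25)&(y>-.46)&(x>.38)&(x<.63)
    rep("trestle",T&(z>.03)&(z<.045)); rep("stack",T&(z>.055)); rep("stacktop",T&(z>.068)&(sat<60)); 
    B=(y>.2)&(y<.46)&(x>.36)&(x<.67)
    rep("bin",B&(z>.006)&(sat>150))
    for c in((.594,.30),(.521,.385),(.445,.281),(.585,.393)):
        rep("pot",B&(abs(x-c[0])<.03)&(abs(y-c[1])<.03)&(z>.03))
        rep(" btn",B&(abs(x-c[0])<.03)&(abs(y-c[1])<.03)&(z>.043))
E
```

```text
table 840 c [350.1   0. ] s [99.5 59.5] a 89.3 z [-0.004  0.     0.004] mean [3.501e-01 2.000e-04 2.000e-04]
lid 10312 c [586.2  12. ] s [295.9 336.9] a 4.9 z [0.06  0.064 0.068] mean [0.5593 0.01   0.0642]
grip 160 c [475.7   2.3] s [26.2 39.7] a 6.0 z [0.09  0.094 0.098] mean [0.4752 0.0023 0.0938]
runL 197 c [807.6 196.4] s [134.9   8.9] a 5.4 z [0.036 0.055 0.06 ] mean [0.8065 0.1952 0.0527]
runR 225 c [ 820.1 -131.3] s [159.7   8.9] a 5.0 z [0.034 0.056 0.06 ] mean [ 0.8186 -0.1307  0.0528]
caseall 11667 c [662.3  19. ] s [455.9 336.5] a 5.1 z [0.055 0.064 0.068] mean [0.5639 0.0107 0.0635]
trestle 2684 c [ 501.6 -356.9] s [180.1 142.2] a 13.0 z [0.034 0.038 0.042] mean [ 0.4981 -0.3537  0.0379]
stack 805 c [ 502.7 -357. ] s [105.4  52.9] a 11.6 z [0.07  0.076 0.08 ] mean [ 0.5009 -0.3562  0.0758]
stacktop 770 c [ 500.7 -356.9] s [101.6  52.1] a 11.7 z [0.072 0.076 0.081] mean [ 0.4995 -0.3569  0.0764]
bin 2978 c [515.7 330.2] s [304.6 256.1] a 0.4 z [0.006 0.01  0.045] mean [0.5146 0.3354 0.0143]
pot 185 c [587.5 292.7] s [38.6 38.9] a 12.9 z [0.036 0.044 0.05 ] mean [0.5869 0.
[... 1749 characters left out ...]
05 ] mean [0.5869 0.2994 0.042 ]
 btn 158 c [589.2 295. ] s [29.5 29.9] a 56.7 z [0.043 0.045 0.051] mean [0.5888 0.2965 0.046 ]
pot 415 c [515.2 382.8] s [39.6 38.4] a 47.1 z [0.034 0.043 0.05 ] mean [0.514  0.3858 0.0422]
 btn 199 c [515.1 382.1] s [29.7 28.8] a 30.2 z [0.043 0.046 0.051] mean [0.5153 0.383  0.0461]
pot 325 c [446.1 285.6] s [38.9 38.3] a 7.3 z [0.035 0.043 0.05 ] mean [0.4452 0.2879 0.0424]
 btn 167 c [446.2 283.9] s [30.6 28.7] a 16.2 z [0.043 0.046 0.051] mean [0.4459 0.2844 0.046 ]
pot 408 c [589.  390.9] s [39.3 39.9] a 16.0 z [0.034 0.043 0.049] mean [0.5875 0.3941 0.0423]
 btn 208 c [589.6 390.7] s [30.5 28.3] a 77.6 z [0.043 0.045 0.05 ] mean [0.5892 0.3914 0.0459]
```

```bash
cat >> h.py <<'E'
YC=5.1; CO=np.array([.5452,.0092])
def case(x,y):
    a=np.radians(YC); return CO+np.array([x*np.cos(a)-y*np.sin(a),x*np.sin(a)+y*np.cos(a)])
def incase(p):
    a=np.radians(YC); d=np.asarray(p)[...,:2]-CO
    return np.stack([d[...,0]*np.cos(a)+d[...,1]*np.sin(a),-d[...,0]*np.sin(a)+d[...,1]*np.cos(a)],-1)
def go(*wps):
    """units for successive calls: each wp (x,y,z,yawdeg); tool down"""
    o=r.get_obs(); p=np.array(o["tcp_pos"]); M=R.from_rotvec(o["orientation"])
    print("at",p.round(4),"yaw",round(np.degrees(np.arctan2(M.as_matrix()[1,0],M.as_matrix()[0,0])),2),"t",o["clock"])
    for x,y,z,yaw in wps:
        a=np.radians(yaw); G=R.from_matrix(np.array([[np.cos(a),np.sin(a),0],[np.sin(a),-np.cos(a),0],[0,0,-1]]))
        q=np.array([x,y,z]); s=M.inv().apply(q-p)/.25; w=(M.inv()*G).as_rotvec()/(np.pi/2)
        print("->",q.round(3),"shift",s.round(3).tolist(),"turn",w.round(3).tolist(),"rows",max(np.linalg.norm(q-p)/.05,np.linalg.norm(w)*90/8.59).round(1)); p,M=q,G
E
python3 - <<'E'
from h import *
im=cv2.imread("pics/top0.png")
cv2.imwrite("pics/crop0.png",cv2.resize(np.hstack([im[165:265,120:200],im[180:280,380:460]]),None,fx=4,fy=4))
for n in("top","side"):
    im,d,P,m,E=grab(n); c=incase(P); z=P[...,2]
    M=(abs(c[...,1])<.12)&(abs(c[...,0])<.2)
    lid=M&(z>.058)&(z<.07); print(n,"lid x",np.percentile(c[lid][:,0],[.3,1,99,99.7]).round(4))
    w=M&(z>.01)&(z<.05)&(c[...,0]<0); print(" near wall",np.percentile(c[w][:,0],[1,50]).round(4) if w.sum() else None)
    lidy=(abs(c[...,0])<.1)&(z>.058)&(z<.07); print(" lid y",np.percentile(c[lidy][:,1],[.3,99.7]).round(4))
go((.36,-.42,.2,5.1),(.46,-.2,.2,5.1),(.475,.004,.2,5.1),(.4755,.004,.088,5.1))
E
```

```text
top lid x [-0.1063 -0.0944  0.1216  0.1235]
 near wall [-0.1102 -0.1095]
 lid y [-0.3341  0.166 ]
side lid x [-0.0935 -0.0921  0.1225  0.1241]
 near wall [-0.0961 -0.0946]
 lid y [-1.2178  0.1692]
at [ 0.1949 -0.6463  0.2503] yaw 16.78 t 1.1
-> [ 0.36 -0.42  0.2 ] shift [0.894, -0.676, 0.201] turn [0.0, -0.0, 0.13] rows 5.7
-> [ 0.46 -0.2   0.2 ] shift [0.477, -0.841, 0.0] turn [0.0, 0.0, 0.0] rows 4.8
-> [0.475 0.004 0.2  ] shift [0.132, -0.807, 0.0] turn [0.0, 0.0, 0.0] rows 4.1
-> [0.476 0.004 0.088] shift [0.002, 0.0, 0.448] turn [0.0, 0.0, 0.0] rows 2.2
```

View pics/crop0.png

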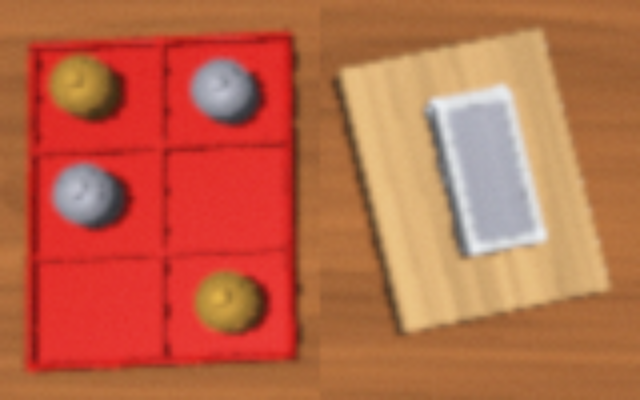

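The crop confirms the choice: silver pots at crop (225,90) and (88,195), brass at (85,85) and (230,300), and a bare aluminium dish on top of the stack at (490,170). The lid is about 15 mm open.

>>> servo_tool([
  [[0.89, -0.68, 0.2], [0, 0, 0.13]],
  [[0.89, -0.68, 0.2], [0, 0, 0.13]],
  [[0.89, -0.68, 0.2], [0, 0, 0.13]],
  [[0.89, -0.68, 0.2], [0, 0, 0.13]],
  [[0.89, -0.68, 0.2], [0, 0, 0.13]],
  [[0.89, -0.68, 0.2], [0, 0, 0.13]],
  [[0.89, -0.68, 0.2], [0, 0, 0.13]],
], claw=0, squeeze=35)

```text
clock: 1.8
tcp_pos: [0.3626, -0.4139, 0.1996]
orientation: [-3.135, -0.153, -0.001]
contact_force: [-0.0, 0.1, 0.5]
grip_width: 0.0854
gripper_force: 0.0
```

>>> servo_tool([
  [[0.48, -0.84, 0], [0, 0, 0]],
  [[0.48, -0.84, 0], [0, 0, 0]],
  [[0.48, -0.84, 0], [0, 0, 0]],
  [[0.48, -0.84, 0], [0, 0, 0]],
  [[0.48, -0.84, 0], [0, 0, 0]],
  [[0.48, -0.84, 0], [0, 0, 0]],
])

```text
clock: 2.4
tcp_pos: [0.4627, -0.1939, 0.2009]
orientation: [-3.136, -0.153, -0.004]
contact_force: [-0.2, 0.2, 0.2]
grip_width: 0.0853
gripper_force: 0.0
```

>>> servo_tool([
  [[0.13, -0.81, 0], [0, 0, 0]],
  [[0.13, -0.81, 0], [0, 0, 0]],
  [[0.13, -0.81, 0], [0, 0, 0]],
  [[0.13, -0.81, 0], [0, 0, 0]],
  [[0.13, -0.81, 0], [0, 0, 0]],
  [[0.13, -0.81, 0], [0, 0, 0]],
  [[0.13, -0.81, 0], [0, 0, 0]],
])

```text
clock: 3.1
tcp_pos: [0.4743, 0.003, 0.2003]
orientation: [3.138, 0.135, -0.0]
contact_force: [0.4, -0.9, 0.3]
grip_width: 0.085
gripper_force: 0.0
```

```bash
python3 - <<'E'
from h import *
im,d,P,m,E=grab("wrist","w1"); c=incase(P); z=P[...,2]
M=(z>.088)&(z<.1); q=P[M]; print(len(q),cv2.minAreaRect((q[:,:2]*1000).astype(np.float32)), np.median(q[:,2]))
print(m["hand_eye"])
# nearest fingers in tool frame
T=R.from_rotvec(r.get_obs()["orientation"]);p=r.get_obs()["tcp_pos"]
L=T.inv().apply((P-p).reshape(-1,3)); L=L[np.isfinite(L[:,0])]; L=L[(L[:,2]<.04)]
print(len(L), L.min(0) if len(L) else 0, L.max(0) if len(L) else 0)
go((.4755,.004,.12,5.1),(.4755,.004,.088,5.1))
E
```

```text
1493 ((477.2821350097656, 2.486600875854492), (25.316730499267578, 39.91035079956055), 5.160037517547607) 0.09310021144591338
[[ 1.10951543e-03 -9.58848549e-01 -2.83915884e-01  7.27092845e-02]
 [ 9.99998785e-01  1.37472817e-03 -7.34872693e-04  2.70907004e-04]
 [ 1.09493878e-03 -2.83914723e-01  9.58848909e-01 -1.22778414e-01]
 [ 0.00000000e+00  0.00000000e+00  0.00000000e+00  1.00000000e+00]]
49271 [-0.01252171 -0.07532701 -0.08249296] [0.02237271 0.07476201 0.00771608]
at [0.4742 0.0027 0.2002] yaw 4.89 t 3.15
-> [0.476 0.004 0.12 ] shift [0.006, -0.005, 0.321] turn [0.001, 0.0, -0.002] rows 1.6
-> [0.476 0.004 0.088] shift [0.0, 0.0, 0.128] turn [0.0, 0.0, 0.0] rows 0.6
```

View pics/w1.png

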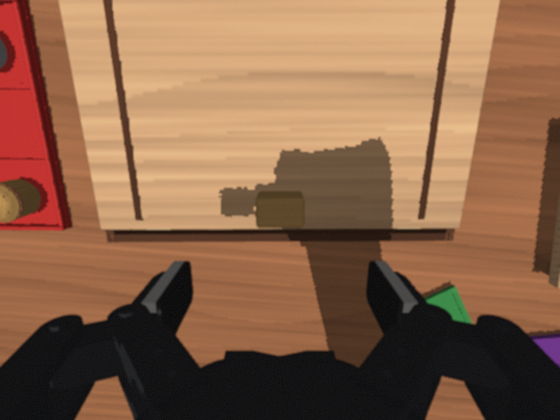

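The grip block is in the shadow at (280,208) and the fingers are open on either side of it. I'll descend and take it.

>>> servo_tool([
  [[0.008, -0.003, 0.3], [0, 0, -0.002]],
  [[0.008, -0.003, 0.3], [0, 0, -0.002]],
  [[0.008, -0.003, 0.45], [0, 0, -0.002]],
  [[0.008, -0.003, 0.45], [0, 0, -0.002]],
  [[0.008, -0.003, 0.45], [0, 0, -0.002]],
])

```text
clock: 3.65
tcp_pos: [0.4759, 0.0046, 0.0879]
orientation: [3.138, 0.141, -0.003]
contact_force: [0.4, -0.6, 0.2]
grip_width: 0.0854
gripper_force: 0.0
```

>>> servo_tool([
  [[0, 0, 0], [0, 0, 0]],
  [[0, 0, 0], [0, 0, 0]],
  [[0, 0, 0], [0, 0, 0]],
  [[0, 0, 0], [0, 0, 0]],
  [[0, 0, 0], [0, 0, 0]],
  [[0, 0, 0], [0, 0, 0]],
  [[0, 0, 0], [0, 0, 0]],
  [[0, 0, 0], [0, 0, 0]],
], claw=1)

```text
clock: 4.45
tcp_pos: [0.4777, 0.003, 0.0897]
orientation: [3.135, 0.141, 0.005]
contact_force: [-0.5, -9.4, 12.3]
grip_width: 0.0393
gripper_force: 35.8
```

```bash
python3 - <<'E'
from h import *
im,d,P,m,E=grab("wrist")
o=r.get_obs();T=R.from_rotvec(o["orientation"]);p=o["tcp_pos"]
L=T.inv().apply((P-p).reshape(-1,3)).reshape(P.shape); 
v=im.max(-1)<70
for s in(-1,1):
    K=L[v&(s*L[...,1]>.018)&(s*L[...,1]<.05)&(abs(L[...,0])<.025)]; print(s,len(K),np.percentile(K[:,2],[95,99,100]).round(4) if len(K) else 0)
print(o["grip_width"],o["gripper_force"],o["contact_force"])
g=incase(p);print(g)
t=case(g[0]+.211,g[1]); go((*t,p[2],5.1))
E
```

```text
-1 13161 [-0.0129  0.0042  0.0275]
1 13253 [-0.0127  0.0034  0.0269]
0.03937505895578139 35.78259229660034 [-0.19319451 -9.07039951 12.19774746]
[-0.0677822  -0.00015556]
at [0.4777 0.003  0.0898] yaw 5.14 t 4.5
-> [0.688 0.022 0.09 ] shift [0.844, 0.001, 0.003] turn [0.002, -0.002, 0.0] rows 4.2
```

>>> servo_tool([
  [[0, 0, -0.012], [0, 0, 0]],
  [[0, 0, -0.012], [0, 0, 0]],
  [[0, 0, -0.012], [0, 0, 0]],
])

```text
clock: 4.8
tcp_pos: [0.4743, 0.0027, 0.0899]
orientation: [3.135, 0.141, -0.006]
contact_force: [-0.8, -9.5, -11.4]
grip_width: 0.0395
gripper_force: 43.2
```

```bash
python3 - <<'E'
from h import *
im,d,P,m,E=grab("wrist","w2")
o=r.get_obs();T=R.from_rotvec(o["orientation"]);p=o["tcp_pos"]
L=T.inv().apply((P-p).reshape(-1,3)).reshape(P.shape)
for s in(-1,1):
    K=L[(s*L[...,1]>.021)&(s*L[...,1]<.032)&(abs(L[...,0])<.013)]; print(s,len(K),np.histogram(K[:,2],np.arange(-.02,.04,.004)))
print(p,o["contact_force"])
E
```

```text
-1 2393 (array([111,  63, 102,  95,  81,  85,  69,  61,  21,   0,   0, 286,   1,
         0]), array([-0.02 , -0.016, -0.012, -0.008, -0.004,  0.   ,  0.004,  0.008,
        0.012,  0.016,  0.02 ,  0.024,  0.028,  0.032,  0.036]))
1 2506 (array([181,  78,  97,  87,  91,  76,  76,  61,  21,   0,   0, 270,   6,
         0]), array([-0.02 , -0.016, -0.012, -0.008, -0.004,  0.   ,  0.004,  0.008,
        0.012,  0.016,  0.02 ,  0.024,  0.028,  0.032,  0.036]))
[0.47426367 0.00267455 0.08993565] [ -0.18990466  -8.52738103 -11.85797616]
```

View pics/w2.png

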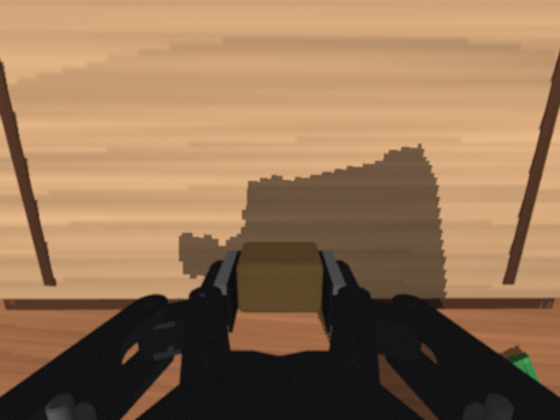

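>>> servo_tool([
  [[0.1, 0.004, 0.006], [0, 0, 0]],
  [[0.25, 0.004, 0.006], [0, 0, 0]],
  [[0.4, 0.004, 0.006], [0, 0, 0]],
  [[0.55, 0.004, 0.006], [0, 0, 0]],
  [[0.7, 0.004, 0.006], [0, 0, 0]],
  [[0.8, 0.004, 0.006], [0, 0, 0]],
  [[0.84, 0.004, 0.006], [0, 0, 0]],
  [[0.84, 0.004, 0.006], [0, 0, 0]],
  [[0.84, 0.004, 0.006], [0, 0, 0]],
])

```text
clock: 5.75
tcp_pos: [0.6861, 0.0218, 0.0898]
orientation: [3.136, 0.142, 0.003]
contact_force: [3.0, -4.9, -2.1]
grip_width: 0.0391
gripper_force: 44.5
```

>>> servo_tool([
  [[0.008, 0, 0], [0, 0, 0]],
  [[0.008, 0, 0], [0, 0, 0]],
  [[0.008, 0, 0], [0, 0, 0]],
])

```text
clock: 6.05
tcp_pos: [0.6865, 0.0218, 0.0898]
orientation: [3.136, 0.141, -0.002]
contact_force: [-2.6, -5.3, 2.8]
grip_width: 0.0392
gripper_force: 45.0
```

>>> servo_tool([
  [[0.008, 0, 0], [0, 0, 0]],
  [[0.008, 0, 0], [0, 0, 0]],
  [[0.008, 0, 0], [0, 0, 0]],
])

```text
clock: 6.35
tcp_pos: [0.6866, 0.0219, 0.0898]
orientation: [3.135, 0.141, -0.008]
contact_force: [-8.9, -6.8, 7.6]
grip_width: 0.039
gripper_force: 45.7
```

>>> servo_tool([
  [[-0.008, 0, 0], [0, 0, 0]],
  [[-0.008, 0, 0], [0, 0, 0]],
  [[-0.008, 0, 0], [0, 0, 0]],
  [[-0.008, 0, 0], [0, 0, 0]],
  [[-0.008, 0, 0], [0, 0, 0]],
], claw=0)

```text
clock: 6.85
tcp_pos: [0.6875, 0.0248, 0.0894]
orientation: [-3.138, -0.145, -0.0]
contact_force: [0.6, 0.5, 0.1]
grip_width: 0.0855
gripper_force: 0.0
```

>>> servo_tool([
  [[0, 0, -0.5], [0, 0, 0]],
  [[0, 0, -0.5], [0, 0, 0]],
  [[0, 0, -0.5], [0, 0, 0]],
  [[0, 0, -0.5], [0, 0, 0]],
])

```text
clock: 7.25
tcp_pos: [0.6902, 0.025, 0.2199]
orientation: [-3.138, -0.144, -0.014]
contact_force: [0.6, 0.0, 0.6]
grip_width: 0.0854
gripper_force: 0.0
```

```bash
python3 - <<'E'
from h import *
im,d,P,m,E=grab("top","top1"); c=incase(P); z=P[...,2]
g=(z>.088)&(z<.1)&(abs(c[...,1])<.05)&(c[...,0]>.1)&(c[...,0]<.2); print("grip",c[g].mean(0) if g.sum() else 0)
M=(abs(c[...,1])<.12)&(z>.058)&(z<.07)&(c[...,0]>.0); print("lid",np.percentile(c[M][:,0],[.5,99.5]))
go((.60,-.17,.21,8),(.501,-.3565,.21,11.8))
E
```

```text
grip 0
lid [0.1054375  0.33260911]
at [0.6887 0.0247 0.2168] yaw 5.25 t 7.3
-> [ 0.6  -0.17  0.21] shift [-0.425, 0.743, 0.025] turn [0.0, -0.003, -0.031] rows 4.3
-> [ 0.501 -0.356  0.21 ] shift [-0.496, 0.684, 0.0] turn [0.0, 0.0, -0.042] rows 4.2
```

View pics/top1.png

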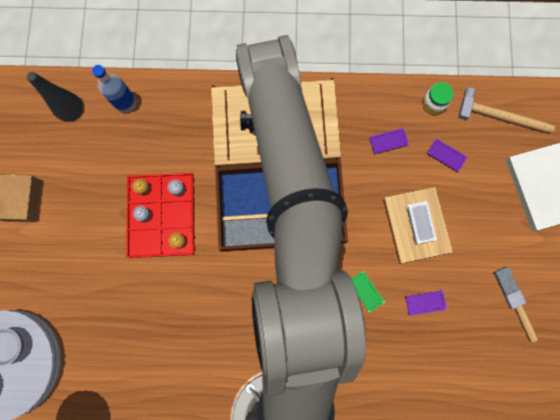

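The top view shows the lid drawn fully back at (275,120), with the blue bay (245,195) and grey bay (245,235) uncovered. The pots have not moved. Next is the stack.

>>> servo_tool([
  [[-0.42, 0.74, 0.02], [0, 0, -0.03]],
  [[-0.42, 0.74, 0.02], [0, 0, -0.03]],
  [[-0.42, 0.74, 0.02], [0, 0, -0.03]],
  [[-0.42, 0.74, 0.02], [0, 0, -0.03]],
  [[-0.42, 0.74, 0.02], [0, 0, -0.03]],
  [[-0.42, 0.74, 0.02], [0, 0, -0.03]],
])

```text
clock: 7.9
tcp_pos: [0.5976, -0.1728, 0.2077]
orientation: [3.134, 0.209, -0.005]
contact_force: [0.5, 1.0, -0.7]
grip_width: 0.0855
gripper_force: 0.0
```

>>> servo_tool([
  [[-0.5, 0.68, 0], [0, 0, -0.042]],
  [[-0.5, 0.68, 0], [0, 0, -0.042]],
  [[-0.5, 0.68, 0], [0, 0, -0.042]],
  [[-0.5, 0.68, 0], [0, 0, -0.042]],
  [[-0.5, 0.68, 0], [0, 0, -0.042]],
  [[-0.5, 0.68, 0], [0, 0, -0.042]],
  [[-0.5, 0.68, 0], [0, 0, -0.042]],
])

```text
clock: 8.6
tcp_pos: [0.5013, -0.3521, 0.2088]
orientation: [-3.123, -0.326, -0.001]
contact_force: [0.8, 0.2, 0.6]
grip_width: 0.0851
gripper_force: 0.0
```

```bash
cat >> h.py <<'E'
def rect(P,M):
    q=P[M]; c,s,a=cv2.minAreaRect((q[:,:2]*1000).astype(np.float32))
    if s[0]<s[1]: a-=90
    return np.round(c,1),np.round(s,1),round((a+90)%180-90,1),np.median(q[:,2]).round(4)
E
python3 - <<'E'
from h import *
im,d,P,m,E=grab("wrist","w3"); z=P[...,2]
x,y=P[...,0],P[...,1]
T=(abs(x-.5)<.075)&(abs(y+.3565)<.055)
for lo,hi in((.071,.083),(.058,.07),(.045,.057)):
    M=T&(z>lo)&(z<hi); print(lo,M.sum(), rect(P,M) if M.sum()>9 else 0)
t=rect(P,T&(z>.071)&(z<.083)); c=t[0]/1000
go((*c,.12,t[2]),(*c,.075,t[2]))
E
```

```text
0.071 6006 (array([ 501.8, -357.1]), array([99.8, 50.1]), 12.1, np.float64(0.0756))
0.058 434 (array([ 506.7, -358.6]), array([99.9, 49.8]), 13.0, np.float64(0.0633))
0.045 3 0
at [ 0.5016 -0.3517  0.2089] yaw 12.0 t 8.65
-> [ 0.502 -0.357  0.12 ] shift [-0.004, 0.022, 0.356] turn [-0.001, -0.001, -0.001] rows 1.8
-> [ 0.502 -0.357  0.075] shift [0.0, 0.0, 0.18] turn [0.0, 0.0, 0.0] rows 0.9
```

View pics/w3.png

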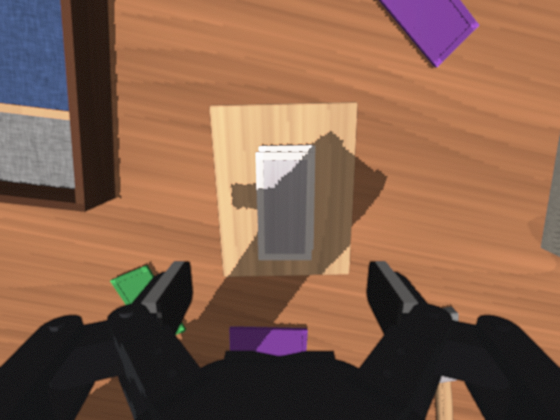

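The wrist view shows the stack at (285,200) squarely between the fingers. The green plate at (135,280) and purple plates at (430,30) and (268,345) are clear of it.

>>> servo_tool([
  [[-0.004, 0.022, 0.35], [0, 0, 0]],
  [[-0.004, 0.022, 0.35], [0, 0, 0]],
  [[-0.004, 0.022, 0.512], [0, 0, 0]],
  [[-0.004, 0.022, 0.512], [0, 0, 0]],
  [[-0.004, 0.022, 0.512], [0, 0, 0]],
  [[-0.004, 0.022, 0.512], [0, 0, 0]],
  [[-0.004, 0.022, 0.512], [0, 0, 0]],
], squeeze=25)

```text
clock: 9.35
tcp_pos: [0.5013, -0.361, 0.0838]
orientation: [3.123, 0.322, 0.005]
contact_force: [0.7, 0.2, 0.0]
grip_width: 0.0856
gripper_force: 0.0
```

```bash
python3 - <<'E'
from h import *
go((.5018,-.3571,.081,12.1))
E
```

```text
at [ 0.5013 -0.361   0.0838] yaw 11.77 t 9.35
-> [ 0.502 -0.357  0.081] shift [0.005, -0.015, 0.011] turn [0.002, -0.002, -0.004] rows 0.1
```

>>> servo_tool([
  [[0.004, -0.016, 0.011], [0, 0, -0.003]],
  [[0.004, -0.016, 0.011], [0, 0, -0.003]],
  [[0.004, -0.016, 0.011], [0, 0, -0.003]],
  [[0.004, -0.016, 0.011], [0, 0, -0.003]],
])

```text
clock: 9.75
tcp_pos: [0.4998, -0.3566, 0.0787]
orientation: [3.124, 0.328, 0.0]
contact_force: [-0.5, 0.2, -0.0]
grip_width: 0.0853
gripper_force: 0.0
```

```bash
python3 - <<'E'
from h import *
go((.5018,-.3571,.081,12.1))
E
```

```text
at [ 0.4998 -0.3566  0.0787] yaw 12.0 t 9.75
-> [ 0.502 -0.357  0.081] shift [0.008, 0.003, -0.009] turn [0.0, -0.0, -0.001] rows 0.1
```

>>> servo_tool([
  [[0.006, 0.002, -0.008], [0, 0, 0]],
  [[0.006, 0.002, -0.008], [0, 0, 0]],
  [[0.006, 0.002, -0.008], [0, 0, 0]],
])

```text
clock: 10.05
tcp_pos: [0.5015, -0.3568, 0.0807]
orientation: [3.124, 0.328, 0.0]
contact_force: [-0.5, 0.2, 0.1]
grip_width: 0.0855
gripper_force: 0.0
```

>>> servo_tool([
  [[0, 0, 0], [0, 0, 0]],
  [[0, 0, 0], [0, 0, 0]],
  [[0, 0, 0], [0, 0, 0]],
  [[0, 0, 0], [0, 0, 0]],
  [[0, 0, 0], [0, 0, 0]],
  [[0, 0, 0], [0, 0, 0]],
  [[0, 0, 0], [0, 0, 0]],
  [[0, 0, 0], [0, 0, 0]],
], claw=1)

```text
clock: 10.85
tcp_pos: [0.5014, -0.3569, 0.0807]
orientation: [3.124, 0.328, 0.0]
contact_force: [-0.9, 0.1, 3.9]
grip_width: 0.0491
gripper_force: 26.2
```

>>> servo_tool([
  [[0, 0, -0.04], [0, 0, 0]],
  [[0, 0, -0.12], [0, 0, 0]],
  [[0, 0, -0.2], [0, 0, 0]],
  [[0, 0, -0.3], [0, 0, 0]],
  [[0, 0, -0.3], [0, 0, 0]],
  [[0, 0, -0.3], [0, 0, 0]],
])

```text
clock: 11.45
tcp_pos: [0.5013, -0.3566, 0.1557]
orientation: [3.124, 0.329, 0.001]
contact_force: [-0.3, 0.2, -2.3]
grip_width: 0.0495
gripper_force: 26.6
```

```bash
python3 - <<'E'
from h import *
im,d,P,m,E=grab("wrist","w4"); o=r.get_obs(); p=o["tcp_pos"]; print(o["grip_width"],o["gripper_force"])
T=R.from_rotvec(o["orientation"]); L=T.inv().apply((P-p).reshape(-1,3)).reshape(P.shape)
M=(abs(L[...,2])<.025)&(abs(L[...,0])<.07)&(abs(L[...,1])<.02); q=L[M]; print(len(q),np.percentile(q,[1,50,99],axis=0).round(4))
x,y,z=P[...,0],P[...,1],P[...,2]
B=(abs(x-.5)<.075)&(abs(y+.3565)<.055)
M=B&(z>.058)&(z<.07); print("next",M.sum(),rect(P,M))
t=case(.0415,.08); go((.56,-.15,.17,8),(*t,.17,5.1),(*t,.06,5.1))
E
```

```text
0.048917754375278996 26.579142808914185
14891 [[-0.0409 -0.0196  0.0027]
 [ 0.0112  0.0001  0.0044]
 [ 0.0508  0.0197  0.0059]]
next 1803 (array([ 546.4, -349.5]), array([18.7, 50. ]), -77.6, np.float64(0.0627))
at [ 0.5008 -0.3563  0.1548] yaw 12.01 t 11.5
-> [ 0.56 -0.15  0.17] shift [0.403, -0.758, -0.061] turn [-0.001, 0.001, 0.045] rows 4.3
-> [0.579 0.093 0.17 ] shift [0.212, -0.95, 0.0] turn [0.0, 0.0, 0.032] rows 4.9
-> [0.579 0.093 0.06 ] shift [0.0, 0.0, 0.44] turn [0.0, 0.0, 0.0] rows 2.2
```

View pics/w4.png

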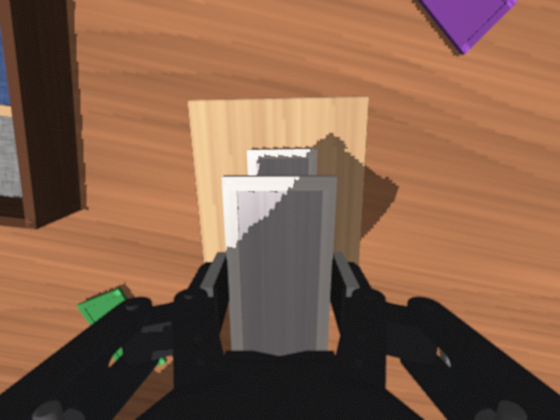

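The wrist view shows one dish held level between the pads at (280,260). The second dish is left in place behind it at (282,160).

>>> servo_tool([
  [[0.4, -0.76, -0.06], [0, 0, 0.045]],
  [[0.4, -0.76, -0.06], [0, 0, 0.045]],
  [[0.4, -0.76, -0.06], [0, 0, 0.045]],
  [[0.4, -0.76, -0.06], [0, 0, 0.045]],
  [[0.4, -0.76, -0.06], [0, 0, 0.045]],
  [[0.4, -0.76, -0.06], [0, 0, 0.045]],
])

```text
clock: 12.1
tcp_pos: [0.5599, -0.1457, 0.1694]
orientation: [-3.131, -0.228, 0.002]
contact_force: [0.5, -0.6, -1.7]
grip_width: 0.0491
gripper_force: 26.7
```

>>> servo_tool([
  [[0.21, -0.97, 0], [0, 0, 0.032]],
  [[0.21, -0.97, 0], [0, 0, 0.032]],
  [[0.21, -0.97, 0], [0, 0, 0.032]],
  [[0.21, -0.97, 0], [0, 0, 0.032]],
  [[0.21, -0.97, 0], [0, 0, 0.032]],
  [[0.21, -0.97, 0], [0, 0, 0.032]],
  [[0.21, -0.97, 0], [0, 0, 0.032]],
  [[0.21, -0.97, 0], [0, 0, 0.032]],
  [[0.21, -0.97, 0], [0, 0, 0.032]],
])

```text
clock: 13.0
tcp_pos: [0.5781, 0.0944, 0.17]
orientation: [3.137, 0.133, -0.001]
contact_force: [0.9, 0.0, -1.4]
grip_width: 0.0492
gripper_force: 26.8
```

```bash
python3 - <<'E'
from h import *
t=case(.0415,.085); go((*t,.05,5.1),(*t,.0235,5.1))
im,d,P,m,E=grab("wrist"); c=incase(P); z=P[...,2]
hsv=cv2.cvtColor(im,cv2.COLOR_RGB2HSV)
f=(z>.0)&(z<.012)&(abs(c[...,0])<.1)&(abs(c[...,1])<.15); print("floor z",np.median(z[f]))
w=(z>.04)&(z<.062)&(hsv[...,2]<110)&(c[...,1]>.14)&(c[...,1]<.19)&(abs(c[...,0])<.09); print("left wall y",np.percentile(c[w][:,1],[5,95]) if w.sum() else 0)
s=(z>.014)&(z<.03)&(c[...,0]<0)&(c[...,0]>-.06)&(abs(c[...,1])<.15); print("strip x",np.percentile(c[s][:,0],[5,50,95]) if s.sum() else 0)
E
```

```text
at [0.5781 0.0944 0.17  ] yaw 4.85 t 13.0
-> [0.579 0.098 0.05 ] shift [0.005, -0.013, 0.48] turn [0.001, 0.001, -0.003] rows 2.4
-> [0.579 0.098 0.024] shift [0.0, 0.0, 0.106] turn [0.0, 0.0, 0.0] rows 0.5
floor z 0.005829330475171451
left wall y [0.15915929 0.159935  ]
strip x [-0.02477555 -0.02000061 -0.01701956]
```

>>> servo_tool([
  [[0.005, -0.013, 0.2], [0, 0, -0.003]],
  [[0.005, -0.013, 0.4], [0, 0, -0.003]],
  [[0.005, -0.013, 0.52], [0, 0, -0.003]],
  [[0.005, -0.013, 0.54], [0, 0, -0.003]],
  [[0.005, -0.013, 0.54], [0, 0, -0.003]],
  [[0.005, -0.013, 0.54], [0, 0, -0.003]],
])

```text
clock: 13.65
tcp_pos: [0.5806, 0.1006, 0.0374]
orientation: [-3.138, -0.145, -0.005]
contact_force: [0.1, 0.5, -0.7]
grip_width: 0.0492
gripper_force: 26.9
```

```bash
python3 - <<'E'
from h import *
go((*case(.0415,.085),.0225,5.1))
E
```

```text
at [0.5806 0.1006 0.0374] yaw 5.29 t 13.65
-> [0.579 0.098 0.022] shift [-0.008, 0.012, 0.06] turn [-0.0, -0.002, 0.002] rows 0.3
```

>>> servo_tool([
  [[-0.006, 0.008, 0.015], [0, 0, 0]],
  [[-0.006, 0.008, 0.03], [0, 0, 0]],
  [[-0.006, 0.008, 0.04], [0, 0, 0]],
  [[-0.006, 0.008, 0.05], [0, 0, 0]],
  [[-0.006, 0.008, 0.055], [0, 0, 0]],
  [[-0.006, 0.008, 0.055], [0, 0, 0]],
  [[-0.006, 0.008, 0.055], [0, 0, 0]],
])

```text
clock: 14.35
tcp_pos: [0.5778, 0.0986, 0.0227]
orientation: [3.138, 0.146, 0.0]
contact_force: [-3.1, -0.4, 7.7]
grip_width: 0.0491
gripper_force: 27.7
```

>>> servo_tool([
  [[0, 0, 0.004], [0, 0, 0]],
  [[0, 0, 0.004], [0, 0, 0]],
  [[0, 0, 0.004], [0, 0, 0]],
])

```text
clock: 14.65
tcp_pos: [0.5778, 0.0986, 0.0226]
orientation: [3.138, 0.146, 0.0]
contact_force: [-6.1, -1.6, 16.6]
grip_width: 0.0493
gripper_force: 28.5
```

>>> servo_tool([
  [[0, 0, -0.005], [0, 0, 0]],
  [[0, 0, -0.005], [0, 0, 0]],
  [[0, 0, -0.005], [0, 0, 0]],
  [[0, 0, -0.005], [0, 0, 0]],
  [[0, 0, -0.005], [0, 0, 0]],
], claw=0.2)

```text
clock: 15.15
tcp_pos: [0.5776, 0.0986, 0.0218]
orientation: [3.138, 0.146, -0.0]
contact_force: [0.3, 0.9, 0.5]
grip_width: 0.0679
gripper_force: 0.0
```

>>> servo_tool([
  [[0, 0, -0.05], [0, 0, 0]],
  [[0, 0, -0.2], [0, 0, 0]],
  [[0, 0, -0.4], [0, 0, 0]],
  [[0, 0, -0.6], [0, 0, 0]],
  [[0, 0, -0.6], [0, 0, 0]],
])

```text
clock: 15.65
tcp_pos: [0.5821, 0.0999, 0.1803]
orientation: [-3.136, -0.146, -0.021]
contact_force: [0.8, 0.2, -0.9]
grip_width: 0.0682
gripper_force: 0.0
```

```bash
python3 - <<'E'
from h import *
go((.56,-.13,.2,8),(.502,-.357,.2,12.1))
im,d,P,m,E=grab("wrist"); c=incase(P);z=P[...,2]
M=(z>.013)&(z<.03)&(c[...,0]>-.015)&(c[...,0]<.1)&(c[...,1]>.03)&(c[...,1]<.14)
t=rect(P,M); print(t,incase(t[0]/1000))
E
```

```text
at [0.5821 0.0999 0.1803] yaw 5.33 t 15.65
-> [ 0.56 -0.13  0.2 ] shift [-0.172, 0.907, -0.083] turn [-0.001, -0.009, -0.03] rows 4.6
-> [ 0.502 -0.357  0.2  ] shift [-0.356, 0.867, 0.0] turn [0.0, 0.0, -0.046] rows 4.7
(array([578. ,  98.4]), array([100.3,  50.1]), 5.5, np.float64(0.0176)) [0.04059952 0.08593113]
```

>>> servo_tool([
  [[-0.17, 0.9, -0.08], [0, 0, -0.03]],
  [[-0.17, 0.9, -0.08], [0, 0, -0.03]],
  [[-0.17, 0.9, -0.08], [0, 0, -0.03]],
  [[-0.17, 0.9, -0.08], [0, 0, -0.03]],
  [[-0.17, 0.9, -0.08], [0, 0, -0.03]],
  [[-0.17, 0.9, -0.08], [0, 0, -0.03]],
], claw=0)

```text
clock: 16.3
tcp_pos: [0.5546, -0.1359, 0.1915]
orientation: [3.132, 0.206, -0.003]
contact_force: [-0.4, -0.1, -1.0]
grip_width: 0.0854
gripper_force: 0.0
```

>>> servo_tool([
  [[-0.36, 0.87, 0], [0, 0, -0.046]],
  [[-0.36, 0.87, 0], [0, 0, -0.046]],
  [[-0.36, 0.87, 0], [0, 0, -0.046]],
  [[-0.36, 0.87, 0], [0, 0, -0.046]],
  [[-0.36, 0.87, 0], [0, 0, -0.046]],
  [[-0.36, 0.87, 0], [0, 0, -0.046]],
  [[-0.36, 0.87, 0], [0, 0, -0.046]],
  [[-0.36, 0.87, 0], [0, 0, -0.046]],
  [[-0.36, 0.87, 0], [0, 0, -0.046]],
])

```text
clock: 17.2
tcp_pos: [0.4986, -0.3551, 0.1918]
orientation: [-3.122, -0.338, -0.0]
contact_force: [-0.2, 0.1, 1.0]
grip_width: 0.0855
gripper_force: 0.0
```

```bash
python3 - <<'E'
from h import *
im,d,P,m,E=grab("wrist"); x,y,z=P[...,0],P[...,1],P[...,2]
B=(abs(x-.5)<.075)&(abs(y+.3565)<.055)
for lo,hi in((.058,.07),(.045,.057)):
    M=B&(z>lo)&(z<hi); print(M.sum(),rect(P,M) if M.sum()>9 else 0)
t=rect(P,B&(z>.058)&(z<.07)); c=t[0]/1000
go((*c,.067,t[2]))
E
```

```text
6336 (array([ 506.4, -358.6]), array([100.5,  50. ]), 12.9, np.float64(0.0626))
1 0
at [ 0.4985 -0.3555  0.192 ] yaw 12.35 t 17.25
-> [ 0.506 -0.359  0.067] shift [0.028, 0.019, 0.5] turn [-0.0, -0.0, -0.006] rows 2.5
```

>>> servo_tool([
  [[0.028, 0.019, 0.3], [0, 0, -0.006]],
  [[0.028, 0.019, 0.44], [0, 0, -0.006]],
  [[0.028, 0.019, 0.48], [0, 0, -0.006]],
  [[0.028, 0.019, 0.48], [0, 0, -0.006]],
  [[0.028, 0.019, 0.48], [0, 0, -0.006]],
  [[0.028, 0.019, 0.48], [0, 0, -0.006]],
  [[0.028, 0.019, 0.48], [0, 0, -0.006]],
])

```text
clock: 17.95
tcp_pos: [0.5067, -0.3611, 0.0741]
orientation: [3.12, 0.348, 0.004]
contact_force: [-0.4, 0.7, 0.2]
grip_width: 0.0857
gripper_force: 0.0
```

```bash
python3 - <<'E'
from h import *
go((.5064,-.3586,.0677,12.9))
E
```

```text
at [ 0.5067 -0.3611  0.0741] yaw 12.73 t 17.95
-> [ 0.506 -0.359  0.068] shift [0.001, -0.01, 0.026] turn [0.002, -0.002, -0.002] rows 0.1
```

>>> servo_tool([
  [[0.002, -0.01, 0.02], [0, 0, 0]],
  [[0.002, -0.01, 0.02], [0, 0, 0]],
  [[0.002, -0.01, 0.02], [0, 0, 0]],
  [[0.002, -0.01, 0.02], [0, 0, 0]],
])

```text
clock: 18.35
tcp_pos: [0.5055, -0.358, 0.0671]
orientation: [3.122, 0.348, 0.0]
contact_force: [0.6, 0.2, 0.3]
grip_width: 0.0857
gripper_force: 0.0
```

>>> servo_tool([
  [[0.002, 0, 0], [0, 0, 0]],
  [[0.002, 0, 0], [0, 0, 0]],
  [[0.002, 0, 0], [0, 0, 0]],
])

```text
clock: 18.65
tcp_pos: [0.506, -0.3579, 0.0671]
orientation: [3.122, 0.348, 0.0]
contact_force: [-0.4, 0.9, 0.7]
grip_width: 0.0857
gripper_force: 0.0
```

>>> servo_tool([
  [[0, 0, -0.002], [0, 0, 0]],
  [[0, 0, -0.002], [0, 0, 0]],
  [[0, 0, -0.002], [0, 0, 0]],
  [[0, 0, -0.002], [0, 0, 0]],
  [[0, 0, -0.002], [0, 0, 0]],
  [[0, 0, -0.002], [0, 0, 0]],
  [[0, 0, -0.002], [0, 0, 0]],
  [[0, 0, -0.002], [0, 0, 0]],
], claw=1)

```text
clock: 19.45
tcp_pos: [0.506, -0.358, 0.0678]
orientation: [3.122, 0.348, 0.0]
contact_force: [-0.6, -0.7, 4.1]
grip_width: 0.0492
gripper_force: 26.2
```

>>> servo_tool([
  [[0, 0, -0.04], [0, 0, 0]],
  [[0, 0, -0.12], [0, 0, 0]],
  [[0, 0, -0.24], [0, 0, 0]],
  [[0, 0, -0.4], [0, 0, 0]],
  [[0, 0, -0.4], [0, 0, 0]],
  [[0, 0, -0.4], [0, 0, 0]],
])

```text
clock: 20.05
tcp_pos: [0.5062, -0.358, 0.1685]
orientation: [3.121, 0.348, 0.002]
contact_force: [-0.8, 0.6, -1.4]
grip_width: 0.0492
gripper_force: 26.6
```

```bash
python3 - <<'E'
from h import *
im,d,P,m,E=grab("wrist","w5"); o=r.get_obs(); p=o["tcp_pos"]
T=R.from_rotvec(o["orientation"]); L=T.inv().apply((P-p).reshape(-1,3)).reshape(P.shape)
M=(abs(L[...,2])<.025)&(abs(L[...,0])<.07)&(abs(L[...,1])<.02); q=L[M]; print(len(q),np.percentile(q,[1,50,99],axis=0).round(4))
x,y,z=P[...,0],P[...,1],P[...,2]
B=(abs(x-.53)<.075)&(abs(y+.3565)<.055)
M=B&(z>.045)&(z<.057); print("next",M.sum(),rect(P,M))
t=case(.0415,0); go((.56,-.15,.17,8),(*t,.17,5.1))
E
```

```text
14925 [[-0.0406 -0.0196  0.0022]
 [ 0.0117 -0.0001  0.0041]
 [ 0.0513  0.0196  0.0056]]
next 1298 (array([ 546.4, -349.4]), array([16.6, 50.2]), -77.3, np.float64(0.0498))
at [ 0.5054 -0.3575  0.1671] yaw 12.73 t 20.1
-> [ 0.56 -0.15  0.17] shift [0.396, -0.762, -0.011] turn [-0.0, 0.0, 0.053] rows 4.3
-> [0.587 0.013 0.17 ] shift [0.196, -0.63, 0.0] turn [0.0, 0.0, 0.032] rows 3.3
```

>>> servo_tool([
  [[0.4, -0.76, -0.02], [0, 0, 0.053]],
  [[0.4, -0.76, -0.02], [0, 0, 0.053]],
  [[0.4, -0.76, -0.02], [0, 0, 0.053]],
  [[0.4, -0.76, -0.02], [0, 0, 0.053]],
  [[0.4, -0.76, -0.02], [0, 0, 0.053]],
  [[0.4, -0.76, -0.02], [0, 0, 0.053]],
])

```text
clock: 20.7
tcp_pos: [0.5616, -0.1462, 0.1711]
orientation: [-3.131, -0.228, 0.004]
contact_force: [-0.9, -0.3, -2.1]
grip_width: 0.049
gripper_force: 26.7
```

>>> servo_tool([
  [[0.19, -0.64, 0], [0, 0, 0.032]],
  [[0.19, -0.64, 0], [0, 0, 0.032]],
  [[0.19, -0.64, 0], [0, 0, 0.032]],
  [[0.19, -0.64, 0], [0, 0, 0.032]],
  [[0.19, -0.64, 0], [0, 0, 0.032]],
  [[0.19, -0.64, 0.3], [0, 0, 0.032]],
  [[0.19, -0.64, 0.5], [0, 0, 0.032]],
  [[0.19, -0.64, 0.5], [0, 0, 0.032]],
  [[0.19, -0.64, 0.5], [0, 0, 0.032]],
  [[0.19, -0.64, 0.5], [0, 0, 0.032]],
])

```text
clock: 21.7
tcp_pos: [0.5864, 0.0123, 0.0474]
orientation: [3.138, 0.135, -0.002]
contact_force: [0.4, -0.0, -1.5]
grip_width: 0.049
gripper_force: 26.8
```

```bash
python3 - <<'E'
from h import *
go((*case(.0415,0),.0225,5.1))
E
```

```text
at [0.5864 0.0123 0.0474] yaw 4.93 t 21.7
-> [0.587 0.013 0.022] shift [0.001, -0.003, 0.1] turn [0.001, 0.001, -0.002] rows 0.5
```

>>> servo_tool([
  [[0, -0.003, 0.03], [0, 0, -0.002]],
  [[0, -0.003, 0.06], [0, 0, -0.002]],
  [[0, -0.003, 0.075], [0, 0, -0.002]],
  [[0, -0.003, 0.085], [0, 0, -0.002]],
  [[0, -0.003, 0.09], [0, 0, -0.002]],
  [[0, -0.003, 0.094], [0, 0, -0.002]],
  [[0, -0.003, 0.098], [0, 0, -0.002]],
  [[0, -0.003, 0.1], [0, 0, -0.002]],
  [[0, -0.003, 0.1], [0, 0, -0.002]],
])

```text
clock: 22.6
tcp_pos: [0.5866, 0.0153, 0.0228]
orientation: [3.138, 0.144, 0.0]
contact_force: [-1.0, -0.5, 0.8]
grip_width: 0.0491
gripper_force: 27.1
```

>>> servo_tool([
  [[0, 0, 0.004], [0, 0, 0]],
  [[0, 0, 0.004], [0, 0, 0]],
  [[0, 0, 0.004], [0, 0, 0]],
])

```text
clock: 22.9
tcp_pos: [0.5866, 0.0153, 0.0227]
orientation: [3.138, 0.144, 0.0]
contact_force: [-5.1, 0.1, 10.8]
grip_width: 0.0491
gripper_force: 27.9
```

>>> servo_tool([
  [[0, 0, -0.002], [0, 0, 0]],
  [[0, 0, -0.002], [0, 0, 0]],
  [[0, 0, -0.002], [0, 0, 0]],
  [[0, 0, -0.002], [0, 0, 0]],
  [[0, 0, -0.002], [0, 0, 0]],
], claw=0.2)

```text
clock: 23.4
tcp_pos: [0.5864, 0.0152, 0.0219]
orientation: [3.138, 0.144, -0.0]
contact_force: [0.7, -0.4, 0.4]
grip_width: 0.0681
gripper_force: 0.0
```

>>> servo_tool([
  [[0, 0, -0.05], [0, 0, 0]],
  [[0, 0, -0.2], [0, 0, 0]],
  [[0, 0, -0.4], [0, 0, 0]],
  [[0, 0, -0.6], [0, 0, 0]],
  [[0, 0, -0.6], [0, 0, 0]],
])

```text
clock: 23.9
tcp_pos: [0.591, 0.0159, 0.1803]
orientation: [-3.138, -0.144, -0.021]
contact_force: [0.2, -0.2, 0.4]
grip_width: 0.068
gripper_force: 0.0
```

```bash
python3 - <<'E'
from h import *
im,d,P,m,E=grab("wrist"); c=incase(P);z=P[...,2]
for y in (0,.085):
    M=(z>.013)&(z<.03)&(c[...,0]>-.015)&(c[...,0]<.1)&(abs(c[...,1]-y)<.04)
    t=rect(P,M); print(t,incase(t[0]/1000))
go((.56,-.15,.19,8),(.506,-.358,.19,12.9))
E
```

```text
(array([587.,  15.]), array([100.1,  50.1]), 5.5, np.float64(0.0176)) [0.0421501  0.00206126]
(array([577.9,  98.5]), array([99.8, 51.1]), 5.4, np.float64(0.0177)) [0.0405088  0.08603962]
at [0.5891 0.0156 0.1769] yaw 5.24 t 23.95
-> [ 0.56 -0.15  0.19] shift [-0.176, 0.649, -0.054] turn [0.0, -0.006, -0.031] rows 3.4
-> [ 0.506 -0.358  0.19 ] shift [-0.33, 0.794, 0.0] turn [0.0, 0.0, -0.054] rows 4.3
```

Two dishes are placed well. Third dish next.

>>> servo_tool([
  [[-0.18, 0.65, -0.06], [0, 0, -0.03]],
  [[-0.18, 0.65, -0.06], [0, 0, -0.03]],
  [[-0.18, 0.65, -0.06], [0, 0, -0.03]],
  [[-0.18, 0.65, -0.06], [0, 0, -0.03]],
  [[-0.18, 0.65, -0.06], [0, 0, -0.03]],
], claw=0)

```text
clock: 24.45
tcp_pos: [0.5548, -0.1554, 0.1864]
orientation: [3.133, 0.207, -0.003]
contact_force: [-0.3, 0.5, 0.2]
grip_width: 0.0853
gripper_force: 0.0
```

>>> servo_tool([
  [[-0.33, 0.8, 0], [0, 0, -0.05]],
  [[-0.33, 0.8, 0], [0, 0, -0.05]],
  [[-0.33, 0.8, 0], [0, 0, -0.05]],
  [[-0.33, 0.8, 0], [0, 0, -0.05]],
  [[-0.33, 0.8, 0], [0, 0, -0.05]],
  [[-0.33, 0.8, 0], [0, 0, -0.05]],
  [[-0.33, 0.8, 0], [0, 0, -0.05]],
  [[-0.33, 0.8, 0], [0, 0, -0.05]],
  [[-0.33, 0.8, 0], [0, 0, -0.05]],
])

```text
clock: 25.35
tcp_pos: [0.5036, -0.3578, 0.187]
orientation: [-3.122, -0.346, -0.001]
contact_force: [0.7, 0.6, 0.1]
grip_width: 0.0857
gripper_force: 0.0
```

```bash
python3 - <<'E'
from h import *
im,d,P,m,E=grab("wrist"); x,y,z=P[...,0],P[...,1],P[...,2]
B=(abs(x-.5)<.075)&(abs(y+.3565)<.055)
t=rect(P,B&(z>.045)&(z<.057)); print(t); c=t[0]/1000
go((*c,.055,t[2]))
E
```

```text
(array([ 505.6, -358.5]), array([100.2,  50.1]), 12.7, np.float64(0.0496))
at [ 0.5034 -0.3583  0.1871] yaw 12.62 t 25.4
-> [ 0.506 -0.358  0.055] shift [0.008, 0.003, 0.528] turn [-0.0, -0.0, -0.001] rows 2.6
```

>>> servo_tool([
  [[0.008, 0.003, 0.3], [0, 0, -0.001]],
  [[0.008, 0.003, 0.45], [0, 0, -0.001]],
  [[0.008, 0.003, 0.51], [0, 0, -0.001]],
  [[0.008, 0.003, 0.51], [0, 0, -0.001]],
  [[0.008, 0.003, 0.51], [0, 0, -0.001]],
  [[0.008, 0.003, 0.51], [0, 0, -0.001]],
  [[0.008, 0.003, 0.51], [0, 0, -0.001]],
])

```text
clock: 26.1
tcp_pos: [0.506, -0.3612, 0.0618]
orientation: [3.12, 0.343, 0.005]
contact_force: [0.0, -0.3, -0.2]
grip_width: 0.0855
gripper_force: 0.0
```

```bash
python3 - <<'E'
from h import *
go((.5056,-.3585,.055,12.7))
E
```

```text
at [ 0.506  -0.3612  0.0618] yaw 12.54 t 26.1
-> [ 0.506 -0.358  0.055] shift [0.001, -0.011, 0.027] turn [0.002, -0.002, -0.002] rows 0.1
```

>>> servo_tool([
  [[0.004, -0.01, 0.02], [0, 0, 0]],
  [[0.004, -0.01, 0.02], [0, 0, 0]],
  [[0.004, -0.01, 0.02], [0, 0, 0]],
  [[0.004, -0.01, 0.02], [0, 0, 0]],
])

```text
clock: 26.5
tcp_pos: [0.5051, -0.3578, 0.0547]
orientation: [3.123, 0.343, 0.0]
contact_force: [0.1, -0.2, -0.4]
grip_width: 0.0856
gripper_force: 0.0
```

>>> servo_tool([
  [[0, 0, 0], [0, 0, 0]],
  [[0, 0, 0], [0, 0, 0]],
  [[0, 0, 0], [0, 0, 0]],
  [[0, 0, 0], [0, 0, 0]],
  [[0, 0, 0], [0, 0, 0]],
  [[0, 0, 0], [0, 0, 0]],
  [[0, 0, 0], [0, 0, 0]],
  [[0, 0, 0], [0, 0, 0]],
], claw=1)

```text
clock: 27.3
tcp_pos: [0.5051, -0.358, 0.0548]
orientation: [3.123, 0.343, 0.0]
contact_force: [-0.7, -0.6, 3.4]
grip_width: 0.0493
gripper_force: 26.2
```

>>> servo_tool([
  [[0, 0, -0.04], [0, 0, 0]],
  [[0, 0, -0.12], [0, 0, 0]],
  [[0, 0, -0.24], [0, 0, 0]],
  [[0, 0, -0.4], [0, 0, 0]],
  [[0, 0, -0.46], [0, 0, 0]],
  [[0, 0, -0.46], [0, 0, 0]],
])

```text
clock: 27.9
tcp_pos: [0.5064, -0.3585, 0.1722]
orientation: [3.12, 0.343, 0.006]
contact_force: [-0.3, -0.3, -2.3]
grip_width: 0.0489
gripper_force: 26.6
```

```bash
python3 - <<'E'
from h import *
im,d,P,m,E=grab("wrist"); o=r.get_obs(); p=o["tcp_pos"]
T=R.from_rotvec(o["orientation"]); L=T.inv().apply((P-p).reshape(-1,3)).reshape(P.shape)
M=(abs(L[...,2])<.025)&(abs(L[...,0])<.07)&(abs(L[...,1])<.02); q=L[M]; print(len(q),np.percentile(q,[1,50,99],axis=0).round(4))
t=case(.0415,-.085); go((.58,-.2,.17,8),(*t,.17,5.1))
E
```

```text
14907 [[-0.0404 -0.0196  0.0014]
 [ 0.012   0.0001  0.0033]
 [ 0.0515  0.0196  0.0049]]
at [ 0.5052 -0.3579  0.17  ] yaw 12.55 t 27.95
-> [ 0.58 -0.2   0.17] shift [0.429, -0.551, -0.0] turn [0.001, -0.001, 0.051] rows 3.5
-> [ 0.594 -0.072  0.17 ] shift [0.127, -0.5, 0.0] turn [0.0, 0.0, 0.032] rows 2.6
```

>>> servo_tool([
  [[0.43, -0.55, 0], [0, 0, 0.051]],
  [[0.43, -0.55, 0], [0, 0, 0.051]],
  [[0.43, -0.55, 0], [0, 0, 0.051]],
  [[0.43, -0.55, 0], [0, 0, 0.051]],
  [[0.43, -0.55, 0], [0, 0, 0.051]],
])

```text
clock: 28.45
tcp_pos: [0.5811, -0.1936, 0.1671]
orientation: [-3.129, -0.231, 0.004]
contact_force: [-0.0, 0.4, -1.7]
grip_width: 0.0491
gripper_force: 26.6
```

>>> servo_tool([
  [[0.12, -0.5, 0], [0, 0, 0.032]],
  [[0.12, -0.5, 0], [0, 0, 0.032]],
  [[0.12, -0.5, 0], [0, 0, 0.032]],
  [[0.12, -0.5, 0], [0, 0, 0.032]],
  [[0.12, -0.5, 0.1], [0, 0, 0.032]],
  [[0.12, -0.5, 0.3], [0, 0, 0.032]],
  [[0.12, -0.5, 0.48], [0, 0, 0.032]],
  [[0.12, -0.5, 0.48], [0, 0, 0.032]],
  [[0.12, -0.5, 0.48], [0, 0, 0.032]],
  [[0.12, -0.5, 0.48], [0, 0, 0.032]],
])

```text
clock: 29.45
tcp_pos: [0.594, -0.073, 0.0515]
orientation: [3.138, 0.138, 0.005]
contact_force: [0.6, -0.2, -0.7]
grip_width: 0.0491
gripper_force: 27.4
```

```bash
python3 - <<'E'
from h import *
go((*case(.0415,-.085),.023,5.1))
E
```

```text
at [ 0.594  -0.073   0.0515] yaw 5.03 t 29.45
-> [ 0.594 -0.072  0.023] shift [0.0, -0.005, 0.114] turn [0.0, -0.002, -0.001] rows 0.6
```

>>> servo_tool([
  [[0, -0.001, 0.03], [0, 0, 0]],
  [[0, -0.001, 0.06], [0, 0, 0]],
  [[0, -0.001, 0.08], [0, 0, 0]],
  [[0, -0.001, 0.09], [0, 0, 0]],
  [[0, -0.001, 0.096], [0, 0, 0]],
  [[0, -0.001, 0.102], [0, 0, 0]],
  [[0, -0.001, 0.106], [0, 0, 0]],
  [[0, -0.001, 0.106], [0, 0, 0]],
])

```text
clock: 30.25
tcp_pos: [0.5925, -0.072, 0.023]
orientation: [-3.138, -0.139, 0.0]
contact_force: [0.1, -1.0, -1.8]
grip_width: 0.0491
gripper_force: 27.4
```

>>> servo_tool([
  [[0, 0, 0.004], [0, 0, 0]],
  [[0, 0, 0.004], [0, 0, 0]],
  [[0, 0, 0.004], [0, 0, 0]],
])

```text
clock: 30.55
tcp_pos: [0.5927, -0.0721, 0.0227]
orientation: [3.138, 0.139, 0.001]
contact_force: [-2.6, 0.4, 5.9]
grip_width: 0.0493
gripper_force: 28.0
```

Landed gently. Release, rise, check, and look at the pots.

>>> servo_tool([
  [[0, 0, 0], [0, 0, 0]],
  [[0, 0, 0], [0, 0, 0]],
  [[0, 0, 0], [0, 0, 0]],
  [[0, 0, 0], [0, 0, 0]],
  [[0, 0, 0], [0, 0, 0]],
], claw=0.2)

```text
clock: 31.05
tcp_pos: [0.5926, -0.072, 0.022]
orientation: [3.138, 0.139, 0.0]
contact_force: [-0.7, -0.2, 0.5]
grip_width: 0.068
gripper_force: 0.0
```

>>> servo_tool([
  [[0, 0, -0.05], [0, 0, 0]],
  [[0, 0, -0.2], [0, 0, 0]],
  [[0, 0, -0.4], [0, 0, 0]],
  [[0, 0, -0.6], [0, 0, 0]],
  [[0, 0, -0.7], [0, 0, 0]],
  [[0, 0, -0.7], [0, 0, 0]],
])

```text
clock: 31.65
tcp_pos: [0.5953, -0.0721, 0.203]
orientation: [3.137, 0.139, 0.015]
contact_force: [0.4, 0.3, 0.1]
grip_width: 0.0684
gripper_force: 0.0
```

```bash
python3 - <<'E'
from h import *
im,d,P,m,E=grab("wrist"); c=incase(P);z=P[...,2]
for y in (-.085,0,):
    M=(z>.013)&(z<.03)&(c[...,0]>-.015)&(c[...,0]<.1)&(abs(c[...,1]-y)<.04)
    t=rect(P,M); print(t,incase(t[0]/1000))
im,d,P,m,E=grab("top","top2"); x,y,z=P[...,0],P[...,1],P[...,2]; hsv=cv2.cvtColor(im,cv2.COLOR_RGB2HSV)
M=((y>.17)&(y<.48)&(x>.35)&(x<.7)&(z>.025)&(z<.06)).astype(np.uint8)
n,lab,st,_=cv2.connectedComponentsWithStats(M)
for i in range(1,n):
    if st[i,4]>40: print(st[i],rect(P,lab==i),"hsv",np.median(hsv[lab==i],0))
go((.56,.13,.2,0),(.514,.33,.2,0))
E
```

```text
(array([592.7, -72.3]), array([100.5,  50.1]), 5.1, np.float64(0.0177)) [ 0.04006707 -0.08539983]
(array([587. ,  14.9]), array([100.2,  50.5]), 5.4, np.float64(0.0178)) [0.04214121 0.00196165]
[215 165   7  56 203] (array([575.5, 175.3]), array([155.8,  13.9]), 3.4, np.float64(0.0549)) hsv [ 11. 162.  89.]
[133 179  16  15 187] (array([588.4, 387. ]), array([39.8, 38.1]), 1.3, np.float64(0.0432)) hsv [ 19. 171. 181.]
[168 180  16  15 191] (array([588.1, 292.6]), array([39.1, 39.1]), 89.8, np.float64(0.0438)) hsv [118.  20. 169.]
[133 206  17  15 193] (array([514.8, 380. ]), array([37.7, 39.1]), -44.7, np.float64(0.0435)) hsv [118.  20. 165.]
[169 233  16  15 195] (array([445.1, 280.2]), array([37.4, 38.2]), -88.7, np.float64(0.0435)) hsv [ 19. 171. 182.]
at [ 0.5926 -0.0721  0.1982] yaw 5.07 t 31.75
-> [0.56 0.13 0.2 ] shift [-0.059, -0.817, -0.008] turn [0.0, -0.001, 0.056] rows 4.1
-> [0.514 0.33  0.2  ] shift [-0.184, -0.8, 0.0] turn [0.0, 0.0, 0.0] rows 4.1
```

View pics/top2.png

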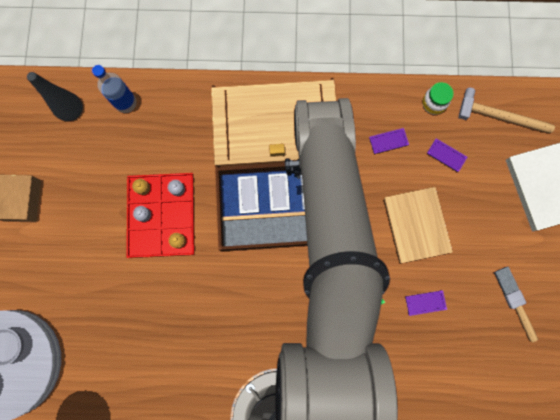

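The top view shows two dishes at (247,193) and (278,190), with the third under the arm at (305,190). The trestle is empty, and the silver pots are still at (176,187) and (141,213). Pots next.

>>> servo_tool([
  [[-0.06, -0.82, 0], [0, 0, 0]],
  [[-0.06, -0.82, 0], [0, 0, 0]],
  [[-0.06, -0.82, 0], [0, 0, 0]],
  [[-0.06, -0.82, 0], [0, 0, 0]],
  [[-0.06, -0.82, 0], [0, 0, 0]],
], claw=0)

```text
clock: 32.25
tcp_pos: [0.5564, 0.1391, 0.1959]
orientation: [-3.134, -0.156, 0.005]
contact_force: [-0.9, -0.5, -0.8]
grip_width: 0.0853
gripper_force: 0.0
```

>>> servo_tool([
  [[0.02, -0.62, 0], [0, 0, 0]],
  [[0.02, -0.62, 0], [0, 0, 0]],
  [[0.02, -0.62, 0], [0, 0, 0]],
  [[0.02, -0.62, 0], [0, 0, 0]],
  [[0.02, -0.62, 0], [0, 0, 0]],
  [[0.02, -0.62, 0], [0, 0, 0]],
  [[0.02, -0.62, 0], [0, 0, 0]],
])

```text
clock: 32.95
tcp_pos: [0.5513, 0.2829, 0.1964]
orientation: [3.137, 0.134, -0.001]
contact_force: [-0.2, 0.4, 0.0]
grip_width: 0.085
gripper_force: 0.0
```

```bash
cat >> h.py <<'E'
def pots(n="wrist",save=None,reg=(.35,.72,.17,.5)):
    im,d,P,m,E=grab(n,save); x,y,z=P[...,0],P[...,1],P[...,2]; hsv=cv2.cvtColor(im,cv2.COLOR_RGB2HSV)
    M=((x>reg[0])&(x<reg[1])&(y>reg[2])&(y<reg[3])&(z>.03)&(z<.06)&(im.max(-1)>70)).astype(np.uint8)
    k,lab,st,_=cv2.connectedComponentsWithStats(M)
    for i in range(1,k):
        q=P[lab==i]
        if st[i,4]>40: print(st[i][:5],rect(P,lab==i),"body",rect(P,(lab==i)&(z<.041))[:2] if ((lab==i)&(z<.041)).sum()>9 else 0,"hsv",np.median(hsv[lab==i],0))
E
python3 - <<'E'
from h import *
pots(save="w6"); go((.588,.294,.06,5.1),(.588,.294,.034,5.1))
E
```

```text
[ 394    4   28  201 1273] (array([641.2, 178.4]), array([159. ,  16.8]), 5.5, np.float64(0.0552)) body 0 hsv [ 10. 133. 115.]
[ 149  129   45   43 1525] (array([590.6, 388.5]), array([39. , 39.9]), -86.2, np.float64(0.0437)) body (array([590.6, 388.5]), array([39. , 39.9])) hsv [ 17. 137. 210.]
[ 250  138   43   44 1447] (array([590. , 293.6]), array([39.9, 40.5]), -69.3, np.float64(0.0437)) body (array([590. , 293.6]), array([39.9, 40.5])) hsv [170.  11. 187.]
[ 160  206   42   39 1256] (array([516.5, 380.2]), array([40.2, 39.6]), 85.6, np.float64(0.0435)) body (array([516.5, 380.2]), array([40.2, 39.6])) hsv [170.  11. 187.]
[ 254  275   37   36 1036] (array([446.8, 281.3]), array([40. , 39.2]), 4.0, np.float64(0.0433)) body (array([446.8, 281.3]), array([40. , 39.2])) hsv [ 17.  138.  204.5]
at [0.5513 0.2832 0.1967] yaw 4.9 t 33.0
-> [0.588 0.294 0.06 ] shift [0.15, -0.031, 0.547] turn [0.001, 0.0, -0.002] rows 2.8
-> [0.588 0.294 0.034] shift [0.0, 0.0, 0.104] turn [0.0, 0.0, 0.0] rows 0.5
```

View pics/w6.png

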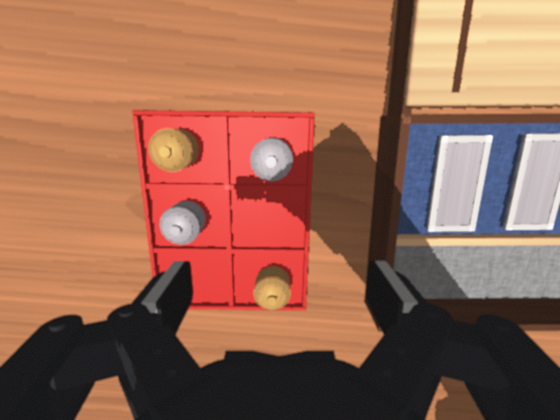

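The wrist view shows silver pots at (271,160) and (181,222), brass at (170,150) and (272,292). I'll go for the pot at (271,160), at world (0.590, 0.294).

>>> servo_tool([
  [[0.157, -0.028, 0.1], [0, 0, 0]],
  [[0.157, -0.028, 0.3], [0, 0, 0]],
  [[0.157, -0.028, 0.48], [0, 0, 0]],
  [[0.157, -0.028, 0.5], [0, 0, 0]],
  [[0.157, -0.028, 0.5], [0, 0, 0]],
  [[0.157, -0.028, 0.5], [0, 0, 0]],
  [[0.157, -0.028, 0.5], [0, 0, 0]],
])

```text
clock: 33.7
tcp_pos: [0.5909, 0.2969, 0.0751]
orientation: [-3.136, -0.138, -0.007]
contact_force: [0.3, 0.1, -0.2]
grip_width: 0.0854
gripper_force: 0.0
```

```bash
python3 - <<'E'
from h import *
go((.590,.2936,.034,5.1))
E
```

```text
at [0.5909 0.2969 0.0751] yaw 5.05 t 33.7
-> [0.59  0.294 0.034] shift [-0.005, 0.013, 0.164] turn [-0.001, -0.003, -0.001] rows 0.8
```

>>> servo_tool([
  [[-0.002, 0.01, 0.08], [0, 0, 0]],
  [[-0.002, 0.01, 0.15], [0, 0, 0]],
  [[-0.002, 0.01, 0.15], [0, 0, 0]],
  [[-0.002, 0.01, 0.15], [0, 0, 0]],
  [[-0.002, 0.01, 0.15], [0, 0, 0]],
])

```text
clock: 34.2
tcp_pos: [0.5895, 0.2941, 0.0355]
orientation: [-3.138, -0.139, -0.002]
contact_force: [-0.3, 0.9, -0.5]
grip_width: 0.0857
gripper_force: 0.0
```

>>> servo_tool([
  [[0, 0, 0], [0, 0, 0]],
  [[0, 0, 0], [0, 0, 0]],
  [[0, 0, 0], [0, 0, 0]],
])

```text
clock: 34.5
tcp_pos: [0.5891, 0.2937, 0.0349]
orientation: [-3.138, -0.139, -0.001]
contact_force: [-0.7, -0.5, -0.9]
grip_width: 0.0855
gripper_force: 0.0
```

>>> servo_tool([
  [[0.002, 0, 0.002], [0, 0, 0]],
  [[0.002, 0, 0.002], [0, 0, 0]],
  [[0.002, 0, 0.002], [0, 0, 0]],
  [[0.002, 0, 0.002], [0, 0, 0]],
  [[0.002, 0, 0.002], [0, 0, 0]],
  [[0.002, 0, 0.002], [0, 0, 0]],
  [[0.002, 0, 0.002], [0, 0, 0]],
  [[0.002, 0, 0.002], [0, 0, 0]],
], claw=1)

```text
clock: 35.3
tcp_pos: [0.5895, 0.2937, 0.0342]
orientation: [-3.138, -0.139, -0.0]
contact_force: [0.5, -0.7, 1.2]
grip_width: 0.0392
gripper_force: 25.3
```

>>> servo_tool([
  [[0, 0, -0.04], [0, 0, 0]],
  [[0, 0, -0.12], [0, 0, 0]],
  [[0, 0, -0.24], [0, 0, 0]],
  [[0, 0, -0.4], [0, 0, 0]],
  [[0, 0, -0.5], [0, 0, 0]],
  [[0, 0, -0.5], [0, 0, 0]],
])

```text
clock: 35.9
tcp_pos: [0.5916, 0.2949, 0.1641]
orientation: [-3.135, -0.138, -0.011]
contact_force: [0.6, 0.8, -1.5]
grip_width: 0.0389
gripper_force: 25.4
```

```bash
python3 - <<'E'
from h import *
im,d,P,m,E=grab("wrist"); o=r.get_obs(); p=o["tcp_pos"]
T=R.from_rotvec(o["orientation"]); L=T.inv().apply((P-p).reshape(-1,3)).reshape(P.shape)
M=(abs(L[...,2])<.03)&(abs(L[...,0])<.03)&(abs(L[...,1])<.019); q=L[M]; print(len(q),np.percentile(q,[1,50,99],axis=0).round(4))
t=case(-.064,.07); print(t); go((*t,.155,5.1),(*t,.05,5.1))
E
```

```text
6580 [[-0.0131 -0.0181 -0.0192]
 [ 0.0103 -0.0002 -0.0108]
 [ 0.0219  0.0179  0.0196]]
[0.47523077 0.07323364]
at [0.5904 0.2941 0.1616] yaw 5.06 t 35.95
-> [0.475 0.073 0.155] shift [-0.537, 0.839, 0.023] turn [-0.001, -0.002, -0.0] rows 5.0
-> [0.475 0.073 0.05 ] shift [0.0, 0.0, 0.42] turn [0.0, 0.0, 0.0] rows 2.1
```

>>> servo_tool([
  [[-0.54, 0.84, 0.01], [0, 0, 0]],
  [[-0.54, 0.84, 0.01], [0, 0, 0]],
  [[-0.54, 0.84, 0.01], [0, 0, 0]],
  [[-0.54, 0.84, 0.01], [0, 0, 0]],
  [[-0.54, 0.84, 0.01], [0, 0, 0]],
  [[-0.54, 0.84, 0.01], [0, 0, 0]],
  [[-0.54, 0.84, 0.2], [0, 0, 0]],
  [[-0.54, 0.84, 0.4], [0, 0, 0]],
  [[-0.54, 0.84, 0.4], [0, 0, 0]],
  [[-0.54, 0.84, 0.4], [0, 0, 0]],
  [[-0.54, 0.84, 0.4], [0, 0, 0]],
])

```text
clock: 37.05
tcp_pos: [0.4749, 0.0731, 0.061]
orientation: [-3.138, -0.14, -0.004]
contact_force: [0.4, 0.1, -0.9]
grip_width: 0.0389
gripper_force: 25.9
```

```bash
python3 - <<'E'
from h import *
go((*case(-.064,.07),.035,5.1))
E
```

```text
at [0.4749 0.0731 0.061 ] yaw 5.09 t 37.05
-> [0.475 0.073 0.035] shift [0.001, -0.0, 0.104] turn [-0.0, -0.002, -0.0] rows 0.5
```

>>> servo_tool([
  [[0.002, 0, 0.03], [0, 0, 0]],
  [[0.002, 0, 0.06], [0, 0, 0]],
  [[0.002, 0, 0.075], [0, 0, 0]],
  [[0.002, 0, 0.085], [0, 0, 0]],
  [[0.002, 0, 0.09], [0, 0, 0]],
  [[0.002, 0, 0.094], [0, 0, 0]],
  [[0.002, 0, 0.094], [0, 0, 0]],
  [[0.002, 0, 0.094], [0, 0, 0]],
])

```text
clock: 37.85
tcp_pos: [0.4741, 0.0725, 0.0356]
orientation: [-3.138, -0.139, -0.0]
contact_force: [-1.7, 1.0, -1.3]
grip_width: 0.0394
gripper_force: 25.9
```

>>> servo_tool([
  [[0, 0, 0.004], [0, 0, 0]],
  [[0, 0, 0.004], [0, 0, 0]],
  [[0, 0, 0.004], [0, 0, 0]],
])

```text
clock: 38.15
tcp_pos: [0.4743, 0.0726, 0.0351]
orientation: [3.138, 0.139, 0.001]
contact_force: [-2.6, -0.6, 5.3]
grip_width: 0.0393
gripper_force: 26.7
```

>>> servo_tool([
  [[0, 0, 0], [0, 0, 0]],
  [[0, 0, 0], [0, 0, 0]],
  [[0, 0, 0], [0, 0, 0]],
  [[0, 0, 0], [0, 0, 0]],
  [[0, 0, 0], [0, 0, 0]],
], claw=0.2)

```text
clock: 38.65
tcp_pos: [0.474, 0.0725, 0.0345]
orientation: [-3.139, -0.139, 0.0]
contact_force: [-0.2, 0.3, -0.6]
grip_width: 0.0682
gripper_force: 0.0
```

>>> servo_tool([
  [[0, 0, -0.05], [0, 0, 0]],
  [[0, 0, -0.2], [0, 0, 0]],
  [[0, 0, -0.4], [0, 0, 0]],
  [[0, 0, -0.6], [0, 0, 0]],
  [[0, 0, -0.66], [0, 0, 0]],
  [[0, 0, -0.66], [0, 0, 0]],
])

```text
clock: 39.25
tcp_pos: [0.4758, 0.073, 0.2033]
orientation: [-3.138, -0.139, -0.011]
contact_force: [0.4, -0.3, 0.3]
grip_width: 0.0686
gripper_force: 0.0
```

```bash
python3 - <<'E'
from h import *
pots(reg=(.42,.53,0,.15)); print("top");pots("top")
go((.515,.27,.2,5.1))
E
```

```text
[ 260  181   41   40 1246] (array([475.1,  72.4]), array([39.8, 40.2]), -73.3, np.float64(0.0447)) body (array([475.1,  72.4]), array([39.8, 40.2])) hsv [168.  11. 109.]
[198 241 152   8 854] (array([434.5,  75.2]), array([  8.4, 149.5]), -84.9, np.float64(0.0553)) body 0 hsv [ 10. 136. 114.]
top
[133 179  15  15 180] (array([588.7, 387.2]), array([38.8, 37.5]), 2.0, np.float64(0.0435)) body (array([588.7, 387.2]), array([38.8, 37.5])) hsv [ 19. 171. 183.]
[133 206  16  15 181] (array([515.5, 380. ]), array([38.6, 39.3]), -11.8, np.float64(0.0441)) body (array([515.5, 380. ]), array([38.6, 39.3])) hsv [117.  20. 169.]
[169 233  16  15 189] (array([445.6, 280.4]), array([39.1, 38.7]), 47.7, np.float64(0.0432)) body (array([445.6, 280.4]), array([39.1, 38.7])) hsv [ 19. 171. 184.]
at [0.4737 0.0724 0.1998] yaw 5.07 t 39.35
-> [0.515 0.27  0.2  ] shift [0.234, -0.773, -0.001] turn [0.0, -0.0, -0.0] rows 4.0
```

The first pot is upright and the second hasn't moved.

>>> servo_tool([
  [[0.24, -0.82, 0], [0, 0, 0]],
  [[0.24, -0.82, 0], [0, 0, 0]],
  [[0.24, -0.82, 0], [0, 0, 0]],
  [[0.24, -0.82, 0], [0, 0, 0]],
  [[0.24, -0.82, 0], [0, 0, 0]],
  [[0.24, -0.82, 0], [0, 0, 0]],
  [[0.24, -0.82, 0], [0, 0, 0]],
], claw=0)

```text
clock: 40.05
tcp_pos: [0.5149, 0.2805, 0.1979]
orientation: [3.136, 0.138, -0.005]
contact_force: [-0.0, 0.0, 0.0]
grip_width: 0.0856
gripper_force: 0.0
```

```bash
python3 - <<'E'
from h import *
pots(); go((.5165,.3805,.075,5.1))
E
```

```text
[ 395    0   33  192 1625] (array([613.2, 176. ]), array([151. ,  16.6]), 5.1, np.float64(0.0551)) body 0 hsv [ 10. 133. 118.]
[ 145   85   47   48 1699] (array([590.5, 388.2]), array([40. , 39.8]), 45.2, np.float64(0.0437)) body (array([590.5, 388.2]), array([40. , 39.8])) hsv [ 17. 137. 215.]
[ 157  169   43   41 1367] (array([516.3, 380. ]), array([39.4, 40.1]), -3.0, np.float64(0.0435)) body (array([516.3, 380. ]), array([39.4, 40.1])) hsv [170.  11. 192.]
[ 253  243   39   37 1112] (array([447.1, 281.3]), array([39.6, 39.2]), 33.7, np.float64(0.0435)) body (array([447.1, 281.3]), array([39.6, 39.2])) hsv [ 17. 137. 211.]
at [0.5153 0.2797 0.1983] yaw 4.98 t 40.1
-> [0.516 0.38  0.075] shift [0.041, -0.402, 0.492] turn [0.001, 0.001, -0.001] rows 3.2
```

>>> servo_tool([
  [[0.04, -0.4, 0], [0, 0, 0]],
  [[0.04, -0.4, 0], [0, 0, 0]],
  [[0.04, -0.4, 0.2], [0, 0, 0]],
  [[0.04, -0.4, 0.4], [0, 0, 0]],
  [[0.04, -0.4, 0.5], [0, 0, 0]],
  [[0.04, -0.4, 0.5], [0, 0, 0]],
  [[0.04, -0.4, 0.5], [0, 0, 0]],
  [[0.04, -0.4, 0.5], [0, 0, 0]],
])

```text
clock: 40.9
tcp_pos: [0.5183, 0.3827, 0.0768]
orientation: [-3.137, -0.137, -0.005]
contact_force: [-0.4, 0.2, 0.5]
grip_width: 0.0858
gripper_force: 0.0
```

```bash
python3 - <<'E'
from h import *
go((.5163,.380,.0345,5.1))
E
```

```text
at [0.5183 0.3827 0.0768] yaw 5.0 t 40.9
-> [0.516 0.38  0.034] shift [-0.009, 0.01, 0.169] turn [-0.001, -0.002, -0.001] rows 0.8
```

>>> servo_tool([
  [[-0.006, 0.008, 0.08], [0, 0, 0]],
  [[-0.006, 0.008, 0.158], [0, 0, 0]],
  [[-0.006, 0.008, 0.158], [0, 0, 0]],
  [[-0.006, 0.008, 0.158], [0, 0, 0]],
  [[-0.006, 0.008, 0.158], [0, 0, 0]],
  [[-0.006, 0.008, 0.158], [0, 0, 0]],
])

```text
clock: 41.5
tcp_pos: [0.5163, 0.381, 0.0366]
orientation: [-3.137, -0.139, -0.003]
contact_force: [-0.2, -0.1, -0.5]
grip_width: 0.0851
gripper_force: 0.0
```

>>> servo_tool([
  [[0, 0, 0], [0, 0, 0]],
  [[0, 0, 0], [0, 0, 0]],
  [[0, 0, 0], [0, 0, 0]],
  [[0, 0, 0], [0, 0, 0]],
  [[0, 0, 0], [0, 0, 0]],
  [[0, 0, 0], [0, 0, 0]],
  [[0, 0, 0], [0, 0, 0]],
  [[0, 0, 0], [0, 0, 0]],
], claw=1)

```text
clock: 42.3
tcp_pos: [0.5155, 0.3805, 0.0353]
orientation: [-3.138, -0.139, -0.0]
contact_force: [-1.5, 0.2, 4.8]
grip_width: 0.0393
gripper_force: 25.2
```

>>> servo_tool([
  [[0, 0, -0.04], [0, 0, 0]],
  [[0, 0, -0.12], [0, 0, 0]],
  [[0, 0, -0.24], [0, 0, 0]],
  [[0, 0, -0.4], [0, 0, 0]],
  [[0, 0, -0.5], [0, 0, 0]],
  [[0, 0, -0.5], [0, 0, 0]],
])

```text
clock: 42.9
tcp_pos: [0.5173, 0.3822, 0.1647]
orientation: [-3.134, -0.139, -0.009]
contact_force: [0.1, 0.5, -1.2]
grip_width: 0.0394
gripper_force: 25.4
```

```bash
python3 - <<'E'
from h import *
t=case(-.064,-.04); print(t); go((.49,.17,.16,5.1),(*t,.155,5.1))
E
```

```text
[ 0.48500914 -0.03633088]
at [0.5173 0.3822 0.1647] yaw 5.06 t 42.9
-> [0.49 0.17 0.16] shift [-0.184, 0.836, 0.014] turn [-0.003, -0.004, -0.0] rows 4.3
-> [ 0.485 -0.036  0.155] shift [-0.093, 0.82, 0.02] turn [0.0, 0.0, 0.0] rows 4.1
```

>>> servo_tool([
  [[-0.18, 0.84, 0], [0, 0, 0]],
  [[-0.18, 0.84, 0], [0, 0, 0]],
  [[-0.18, 0.84, 0], [0, 0, 0]],
  [[-0.18, 0.84, 0], [0, 0, 0]],
  [[-0.18, 0.84, 0], [0, 0, 0]],
  [[-0.18, 0.84, 0], [0, 0, 0]],
])

```text
clock: 43.5
tcp_pos: [0.4886, 0.1636, 0.1593]
orientation: [3.137, 0.131, -0.003]
contact_force: [-0.5, 0.2, -0.7]
grip_width: 0.0392
gripper_force: 25.7
```

>>> servo_tool([
  [[-0.09, 0.82, 0], [0, 0, 0]],
  [[-0.09, 0.82, 0], [0, 0, 0]],
  [[-0.09, 0.82, 0], [0, 0, 0]],
  [[-0.09, 0.82, 0], [0, 0, 0]],
  [[-0.09, 0.82, 0], [0, 0, 0]],
  [[-0.09, 0.82, 0.2], [0, 0, 0]],
  [[-0.09, 0.82, 0.38], [0, 0, 0]],
  [[-0.09, 0.82, 0.38], [0, 0, 0]],
  [[-0.09, 0.82, 0.38], [0, 0, 0]],
  [[-0.09, 0.82, 0.38], [0, 0, 0]],
])

```text
clock: 44.5
tcp_pos: [0.4868, -0.0379, 0.067]
orientation: [-3.138, -0.141, -0.005]
contact_force: [-0.4, 0.2, -0.8]
grip_width: 0.0396
gripper_force: 25.9
```

```bash
python3 - <<'E'
from h import *
go((*case(-.064,-.04),.0363,5.1))
E
```

```text
at [ 0.4868 -0.0379  0.067 ] yaw 5.15 t 44.5
-> [ 0.485 -0.036  0.036] shift [-0.007, -0.007, 0.123] turn [-0.0, -0.002, 0.001] rows 0.6
```

>>> servo_tool([
  [[-0.002, -0.004, 0.03], [0, 0, 0]],
  [[-0.002, -0.004, 0.06], [0, 0, 0]],
  [[-0.002, -0.004, 0.08], [0, 0, 0]],
  [[-0.002, -0.004, 0.095], [0, 0, 0]],
  [[-0.002, -0.004, 0.105], [0, 0, 0]],
  [[-0.002, -0.004, 0.11], [0, 0, 0]],
  [[-0.002, -0.004, 0.11], [0, 0, 0]],
  [[-0.002, -0.004, 0.11], [0, 0, 0]],
])

```text
clock: 45.3
tcp_pos: [0.4844, -0.038, 0.0376]
orientation: [3.139, 0.139, 0.0]
contact_force: [1.2, 0.2, -0.1]
grip_width: 0.0393
gripper_force: 25.9
```

>>> servo_tool([
  [[0, 0, 0.004], [0, 0, 0]],
  [[0, 0, 0.004], [0, 0, 0]],
  [[0, 0, 0.004], [0, 0, 0]],
])

```text
clock: 45.6
tcp_pos: [0.4843, -0.038, 0.0366]
orientation: [3.138, 0.139, 0.0]
contact_force: [-0.3, -0.9, -0.6]
grip_width: 0.0392
gripper_force: 25.9
```

>>> servo_tool([
  [[0, 0, 0.004], [0, 0, 0]],
  [[0, 0, 0.004], [0, 0, 0]],
  [[0, 0, 0.004], [0, 0, 0]],
])

```text
clock: 45.9
tcp_pos: [0.4845, -0.038, 0.0362]
orientation: [3.138, 0.139, 0.0]
contact_force: [-3.6, -0.0, 7.8]
grip_width: 0.0388
gripper_force: 27.0
```

>>> servo_tool([
  [[0, 0, 0], [0, 0, 0]],
  [[0, 0, 0], [0, 0, 0]],
  [[0, 0, 0], [0, 0, 0]],
  [[0, 0, 0], [0, 0, 0]],
  [[0, 0, 0], [0, 0, 0]],
], claw=0.2)

```text
clock: 46.4
tcp_pos: [0.4843, -0.038, 0.0355]
orientation: [-3.138, -0.139, 0.0]
contact_force: [0.2, 0.3, -0.5]
grip_width: 0.0682
gripper_force: 0.0
```

>>> servo_tool([
  [[0, 0, -0.05], [0, 0, 0]],
  [[0, 0, -0.2], [0, 0, 0]],
  [[0, 0, -0.4], [0, 0, 0]],
  [[0, 0, -0.6], [0, 0, 0]],
  [[0, 0, -0.66], [0, 0, 0]],
  [[0, 0, -0.66], [0, 0, 0]],
])

```text
clock: 47.0
tcp_pos: [0.4862, -0.038, 0.2044]
orientation: [3.138, 0.139, 0.011]
contact_force: [-0.7, -0.3, -0.1]
grip_width: 0.0684
gripper_force: 0.0
```

```bash
python3 - <<'E'
from h import *
pots(save="w7",reg=(.42,.53,-.15,.15)); print("top");pots("top")
go((.52,-.0,.2,5.1),(*case(.1415,.0),.2,5.1))
E
```

```text
[ 150  181   42   40 1295] (array([474.7,  71.6]), array([39.3, 39.9]), -2.5, np.float64(0.0446)) body (array([474.7,  71.6]), array([39.3, 39.9])) hsv [170.  11. 190.]
[ 260  181   40   39 1237] (array([485.7, -38.4]), array([39.6, 39.8]), -83.3, np.float64(0.0448)) body (array([485.7, -38.4]), array([39.6, 39.8])) hsv [168.  11. 110.]
[  84  241  306    9 1824] (array([441.,   0.]), array([  9.4, 301.5]), -84.7, np.float64(0.0554)) body 0 hsv [ 10. 136. 113.]
top
[215 164   6  57 135] (array([576. , 173.2]), array([155.4,  13.8]), 5.2, np.float64(0.0559)) body 0 hsv [ 11. 163.  98.]
[133 179  16  15 185] (array([589. , 386.7]), array([39. , 38.1]), 1.6, np.float64(0.0436)) body (array([589. , 386.7]), array([39. , 38.1])) hsv [ 19. 171. 179.]
[169 233  16  15 187] (array([445.3, 280.4]), array([37. , 38.6]), -88.6, np.float64(0.0437)) body (array([445.3, 280.4]), array([37. , 38.6])) hsv [ 20. 171. 181.]
at [ 0.484  -0.0381  0.2008] yaw 5.07 t 47.1
-> [ 0.52 -0.    0.2 ] shift [0.157, -0.139, 0.003] turn [0.0, -0.0, -0.0] rows 1.0
-> [0.686 0.022 0.2  ] shift [0.67, -0.028, 0.0] turn [0.0, 0.0, 0.0] rows 3.4
```

View pics/w7.png

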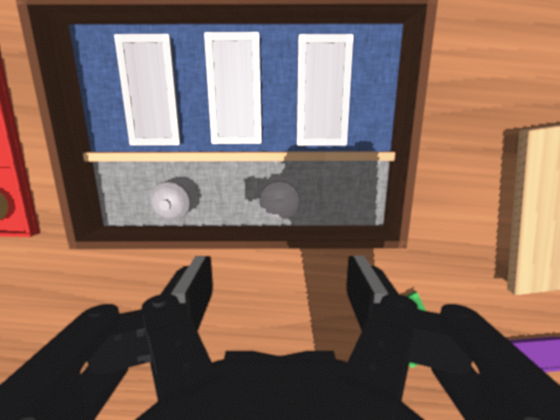

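All three dishes lie flat in the blue bay at (148,90), (233,88) and (325,90). Both pots stand upright in the grey bay at (170,200) and (279,200). Now the lid.

>>> servo_tool([
  [[0.83, -0.17, 0], [0, 0, 0]],
  [[0.83, -0.17, 0], [0, 0, 0]],
  [[0.83, -0.17, 0], [0, 0, 0]],
  [[0.83, -0.17, 0], [0, 0, 0]],
  [[0.83, -0.17, 0], [0, 0, 0]],
  [[0.83, -0.17, 0], [0, 0, 0]],
  [[0.83, -0.17, 0.16], [0, 0, 0]],
  [[0.83, -0.17, 0.28], [0, 0, 0]],
  [[0.83, -0.17, 0.28], [0, 0, 0]],
  [[0.83, -0.17, 0.28], [0, 0, 0]],
], claw=0)

```text
clock: 48.1
tcp_pos: [0.686, 0.0222, 0.1301]
orientation: [3.138, 0.139, -0.004]
contact_force: [-0.3, -0.6, 0.1]
grip_width: 0.0855
gripper_force: 0.0
```

```bash
python3 - <<'E'
from h import *
im,d,P,m,E=grab("wrist"); c=incase(P);z=P[...,2]
M=(z>.088)&(z<.1)&(im.max(-1)>60)&(im[...,2]<.6*im[...,0])&(abs(c[...,1])<.04)&(c[...,0]>.1)&(c[...,0]<.18)
print(M.sum(),rect(P,M) if M.sum()>9 else 0)
go((.6867,.0219,.0885,5.1))
E
```

```text
2737 (array([686.6,  21.5]), array([25.5, 39.9]), -85.3, np.float64(0.0931))
at [0.6873 0.0225 0.1316] yaw 5.06 t 48.15
-> [0.687 0.022 0.088] shift [-0.003, 0.002, 0.172] turn [0.0, -0.0, -0.0] rows 0.9
```

>>> servo_tool([
  [[-0.003, 0.004, 0.08], [0, 0, 0]],
  [[-0.003, 0.004, 0.168], [0, 0, 0]],
  [[-0.003, 0.004, 0.168], [0, 0, 0]],
  [[-0.003, 0.004, 0.168], [0, 0, 0]],
  [[-0.003, 0.004, 0.168], [0, 0, 0]],
  [[-0.003, 0.004, 0.168], [0, 0, 0]],
])

```text
clock: 48.75
tcp_pos: [0.6876, 0.0218, 0.0903]
orientation: [-3.138, -0.139, -0.004]
contact_force: [-0.3, -0.1, -0.1]
grip_width: 0.0856
gripper_force: 0.0
```

>>> servo_tool([
  [[0, 0, 0], [0, 0, 0]],
  [[0, 0, 0], [0, 0, 0]],
  [[0, 0, 0], [0, 0, 0]],
  [[0, 0, 0], [0, 0, 0]],
  [[0, 0, 0], [0, 0, 0]],
  [[0, 0, 0], [0, 0, 0]],
  [[0, 0, 0], [0, 0, 0]],
  [[0, 0, 0], [0, 0, 0]],
], claw=1, squeeze=35)

```text
clock: 49.55
tcp_pos: [0.6867, 0.0218, 0.0888]
orientation: [-3.138, -0.139, -0.0]
contact_force: [-2.6, 1.0, 5.4]
grip_width: 0.0396
gripper_force: 36.9
```

>>> servo_tool([
  [[-0.08, 0, 0], [0, 0, 0]],
  [[-0.2, 0, 0], [0, 0, 0]],
  [[-0.35, 0, 0], [0, 0, 0]],
  [[-0.5, 0, 0], [0, 0, 0]],
  [[-0.65, 0, 0], [0, 0, 0]],
  [[-0.77, 0, 0], [0, 0, 0]],
  [[-0.84, 0, 0], [0, 0, 0]],
  [[-0.87, 0, 0], [0, 0, 0]],
  [[-0.88, 0, 0], [0, 0, 0]],
  [[-0.88, 0, 0], [0, 0, 0]],
  [[-0.88, 0, 0], [0, 0, 0]],
])

```text
clock: 50.65
tcp_pos: [0.4679, 0.002, 0.0888]
orientation: [3.138, 0.139, -0.001]
contact_force: [-1.9, -1.5, 8.9]
grip_width: 0.0395
gripper_force: 41.1
```

```bash
python3 - <<'E'
from h import *
o=r.get_obs(); print(o["tcp_pos"],incase(o["tcp_pos"]),o["contact_force"])
E
```

```text
[0.46793356 0.00203007 0.08875875] [-0.07759792 -0.000273  ] [-1.86480968 -1.47306268  8.87565619]
```

>>> servo_tool([
  [[-0.008, 0, -0.003], [0, 0, 0]],
  [[-0.016, 0, -0.003], [0, 0, 0]],
  [[-0.016, 0, -0.003], [0, 0, 0]],
  [[-0.016, 0, -0.003], [0, 0, 0]],
])

```text
clock: 51.05
tcp_pos: [0.4633, 0.0016, 0.0888]
orientation: [3.138, 0.139, -0.001]
contact_force: [2.8, -1.2, -8.1]
grip_width: 0.0397
gripper_force: 39.0
```

>>> servo_tool([
  [[-0.01, 0, 0], [0, 0, 0]],
  [[-0.01, 0, 0], [0, 0, 0]],
  [[-0.01, 0, 0], [0, 0, 0]],
])

```text
clock: 51.35
tcp_pos: [0.4625, 0.0016, 0.0889]
orientation: [-3.138, -0.139, -0.004]
contact_force: [9.3, -1.3, -19.2]
grip_width: 0.0392
gripper_force: 39.6
```

>>> servo_tool([
  [[-0.008, 0, 0], [0, 0, 0]],
  [[-0.008, 0, 0], [0, 0, 0]],
  [[-0.008, 0, 0], [0, 0, 0]],
])

```text
clock: 51.65
tcp_pos: [0.4624, 0.0015, 0.0889]
orientation: [-3.137, -0.139, -0.01]
contact_force: [16.8, -1.7, -27.0]
grip_width: 0.0395
gripper_force: 40.3
```

>>> servo_tool([
  [[0.008, 0, 0.006], [0, 0, 0]],
  [[0.008, 0, 0.006], [0, 0, 0]],
  [[0.008, 0, 0.006], [0, 0, 0]],
])

```text
clock: 51.95
tcp_pos: [0.4625, 0.0016, 0.0888]
orientation: [3.138, 0.139, 0.005]
contact_force: [3.4, -2.7, 5.4]
grip_width: 0.0392
gripper_force: 44.3
```

>>> servo_tool([
  [[0, 0, 0], [0, 0, 0]],
  [[0, 0, 0], [0, 0, 0]],
  [[0, 0, 0], [0, 0, 0]],
  [[0, 0, 0], [0, 0, 0]],
  [[0, 0, 0], [0, 0, 0]],
], claw=0)

```text
clock: 52.45
tcp_pos: [0.4607, 0.0017, 0.0877]
orientation: [-3.138, -0.139, 0.001]
contact_force: [-0.7, -0.6, -0.1]
grip_width: 0.0856
gripper_force: 0.0
```

>>> servo_tool([
  [[0, 0, -0.2], [0, 0, 0]],
  [[0, 0, -0.4], [0, 0, 0]],
  [[0, 0, -0.5], [0, 0, 0]],
  [[0, 0.4, -0.5], [0, 0, 0]],
  [[0, 0.8, -0.5], [0, 0, 0]],
  [[0, 0.8, -0.5], [0, 0, 0]],
  [[0, 0.8, -0.5], [0, 0, 0]],
  [[0, 0.8, -0.5], [0, 0, 0]],
])

```text
clock: 53.25
tcp_pos: [0.4777, -0.2054, 0.2127]
orientation: [3.136, 0.122, -0.0]
contact_force: [-0.3, -0.5, -0.7]
grip_width: 0.0852
gripper_force: 0.0
```

```bash
python3 - <<'E'
from h import *
for n in("top","side"):
    im,d,P,m,E=grab(n,n+"9"); c=incase(P); z=P[...,2]
    M=(abs(c[...,1])<.14)&(abs(c[...,0])<.2)&(z>.058)&(z<.07); print(n,"lid x",np.percentile(c[M][:,0],[.5,99.5]).round(4))
    g=(z>.088)&(z<.1)&(abs(c[...,1])<.05)&(abs(c[...,0])<.12); print(incase(rect(P,g)[0]/1000) if g.sum()>9 else 0)
pots("side")
E
```

```text
top lid x [-0.1091  0.108 ]
[-0.08555425 -0.00129986]
side lid x [-0.1079  0.1084]
[-0.08441962  0.00241398]
[ 171  269  130   18 1140] (array([582.8, 179.3]), array([275.5,  11.6]), 4.5, np.float64(0.046)) body (array([583.7, 181.4]), array([273.5,   5.4])) hsv [ 13. 131.  76.]
[281 322  21  20 330] (array([446.2, 285.3]), array([39.4, 37. ]), 4.1, np.float64(0.043)) body (array([446.2, 285.5]), array([39.8, 36.2])) hsv [ 19. 162. 182.]
[192 360  23  23 411] (array([589.2, 390.7]), array([39.4, 39.2]), 12.9, np.float64(0.0428)) body (array([589.2, 390.7]), array([39.4, 39.2])) hsv [ 19. 163. 181.]
```

View pics/side9.png

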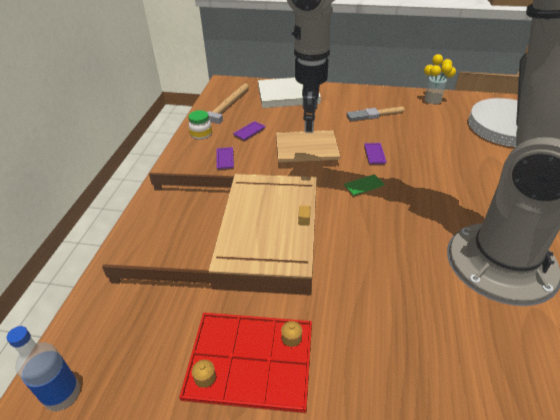

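The lid is fully shut (grip at (304,215)), both brass pots are still in the bin, and the arm is clear. Handing in.

```bash
python3 -c "
from bench import r
print(r.hand_in())"
```

```text
the job is handed in; nothing more can be done
None
```

The job is handed in (no score came back): all three dishes lie flat in the blue bay, both silvery pots stand upright in the grey bay, the lid is fully shut, and the brass pots are still in the bin; it took about 53 s.

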